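# Go-gauge the tube adapters and mount the good one

### The job

Only one of the three blue tube adapters in the white fixture is bored to size all the way: find it with the orange-handled plug gauge, which slides into the good one until its collar rests on the rim, while in the other two it stops part-way. Feel your way gently and never force the gauge; then put the gauge back fully home in its black stand, slip the good adapter gently over the white post of the green carrier until it stands on the base, and leave the other two standing in the fixture and everything else undisturbed.

Things in the scene. Friction and masses are not known exactly. Their poses are not given: they have to be found in the camera images.
- gauge_center (a point): go plug gauge, 160 g, 100 mm tall, upright in its stand. From below: steel pin 20 mm wide, 45 mm long (lowest 3 mm tapers to 16), collar 30 mm wide, 5 mm thick, square orange handle 20 x 20 x 50 mm. Point: on the axis at the collar's top: tip 50 mm below, handle's middle 25 mm above; z up, x, y square to the flats. Collar on a rim: point 5 mm above the rim
- stand_mouth (a point): the gauge's stand: a fixed black block 64 x 64 mm, 55 mm tall, with an upright hole of 24 mm diameter, 50 mm deep, the edge bevelled 2 mm. Point: centre of the hole's mouth, on the top face. With the gauge fully home its collar rests on this face (gauge centre point 5 mm above)
- adapter_a_center (a point): upright blue metal tube, 40 mm outside, 60 mm tall, 150 g, one of three alike in the fixture's nests, shuffled; the 22.6 mm mouth is the same in all. One is bored 22.6 mm right through; in the other two the bore narrows to 16 mm at a ledge 25 mm below the rim, where the gauge stops 20 mm short. Point: on the axis, half-way up; z up. Only the top 45 mm stands clear of the fixture; 1 mm play in the nest
- adapter_b_center (a point): upright blue metal tube, 40 mm outside, 60 mm tall, 150 g, one of three alike in the fixture's nests, shuffled; the 22.6 mm mouth is the same in all. One is bored 22.6 mm right through; in the other two the bore narrows to 16 mm at a ledge 25 mm below the rim, where the gauge stops 20 mm short. Point: on the axis, half-way up; z up. Only the top 45 mm stands clear of the fixture; 1 mm play in the nest
- adapter_c_center (a point): upright blue metal tube, 40 mm outside, 60 mm tall, 150 g, one of three alike in the fixture's nests, shuffled; the 22.6 mm mouth is the same in all. One is bored 22.6 mm right through; in the other two the bore narrows to 16 mm at a ledge 25 mm below the rim, where the gauge stops 20 mm short. Point: on the axis, half-way up; z up. Only the top 45 mm stands clear of the fixture; 1 mm play in the nest
- fixture: white nest plate, 66 mm (its x) by 250 mm (its y), 20 mm thick, three round nests 15 mm deep at y = -90, 0, +90 mm, rims of the adapters 77 mm above the bench. It floats on springs over a low metal base fixed to the bench: pressed down it yields from about 4 N on, 1.5 N per mm, hard stop after 8 mm. Origin: underside's centre, on the bench. Most room to grip adapters is across its x
- carrier_foot (a point): the carrier for the good part, fixed to the bench: green base 90 x 90 mm, 12 mm thick, with an upright white post in its middle, 19 mm diameter, 30 mm tall (the top 4 mm tapers to 13 mm). Point: the post's foot, on the base's top face, 12 mm above the bench; z up. An adapter fully home over the post stands on the base, its centre point 30 mm above this point; an undersize one would stay on the post's top
- bottle: bystander: amber jar with black cap, 52 mm diameter, 100 mm tall; origin at the centre of its underside
- well_plate: bystander: white well plate, 127 x 85 mm (its x, y), 17 mm tall; origin at the centre of its underside
- dish: bystander: round white culture dish with red medium, 88 mm diameter, 13 mm tall; origin at the centre of its underside
Not all that is in view belongs to the job. Leave any pink look-alike of the part that bears gauge_center alone. Leave any brown look-alike of the part that bears adapter_a_center alone.

How it is judged (in metres and radians):
On the way:
1. the gauge has passed right through an adapter: its collar within 3 mm of the rim, its axis within 3 mm of the bore's (((z of gauge_center in the frame of adapter_a_center between 0.03 and 0.038 m and horizontal distance between gauge_center and adapter_a_center below 0.003 m and angle between the z axis of gauge_center and the z axis of adapter_a_center, either way round below 0.1 rad) or (z of gauge_center in the frame of adapter_b_center between 0.03 and 0.038 m and horizontal distance between gauge_center and adapter_b_center below 0.003 m and angle between the z axis of gauge_center and the z axis of adapter_b_center, either way round below 0.1 rad) or (z of gauge_center in the frame of adapter_c_center between 0.03 and 0.038 m and horizontal distance between gauge_center and adapter_c_center below 0.003 m and angle between the z axis of gauge_center and the z axis of adapter_c_center, either way round below 0.1 rad))), for 0.2 s.
At the end, for the whole second after the job is handed in: the gauge stands upright in its stand, collar within 4 mm of the stand's top face; the full-bore adapter stands upright over the carrier's post, its foot within 3 mm of the base; the two undersize adapters stand upright in their nests, within 6 mm of where they were (horizontal distance between gauge_center and stand_mouth below 0.005 m and z of gauge_center in the frame of stand_mouth below 0.009 m and angle between gauge_center's own z axis and vertical below 0.12 rad and angle between each of adapter_a_center, adapter_b_center, adapter_c_center's own z axis and vertical below 0.1 rad and ((horizontal distance between adapter_a_center and carrier_foot below 0.005 m and z of adapter_a_center in the frame of carrier_foot below 0.033 m and distance of each of adapter_b_center, adapter_c_center from where it was at the start of the episode below 0.006 m) or (horizontal distance between adapter_b_center and carrier_foot below 0.005 m and z of adapter_b_center in the frame of carrier_foot below 0.033 m and distance of each of adapter_a_center, adapter_c_center from where it was at the start of the episode below 0.006 m) or (horizontal distance between adapter_c_center and carrier_foot below 0.005 m and z of adapter_c_center in the frame of carrier_foot below 0.033 m and distance of each of adapter_a_center, adapter_b_center from where it was at the start of the episode below 0.006 m))); the robot touches nothing.
It fails at once if the gauge forced on or in an adapter with more than 25 N (contact force between gauge and adapter_a above 25 N or contact force between gauge and adapter_b above 25 N or contact force between gauge and adapter_c above 25 N).
It fails at once if an adapter dropped onto the carrier (faster than 0.45 m/s while over its post) ((linear speed of adapter_a above 0.45 m/s and horizontal distance between adapter_a_center and carrier_foot below 0.02 m and z of adapter_a_center in the frame of carrier_foot below 0.065 m) or (linear speed of adapter_b above 0.45 m/s and horizontal distance between adapter_b_center and carrier_foot below 0.02 m and z of adapter_b_center in the frame of carrier_foot below 0.065 m) or (linear speed of adapter_c above 0.45 m/s and horizontal distance between adapter_c_center and carrier_foot below 0.02 m and z of adapter_c_center in the frame of carrier_foot below 0.065 m)).
It fails at once if the bottle moved by more than 15 mm (distance of bottle from where it was at the start of the episode above 0.015 m).
It fails at once if the well plate moved by more than 15 mm (distance of well_plate from where it was at the start of the episode above 0.015 m).
It fails at once if the dish moved by more than 15 mm (distance of dish from where it was at the start of the episode above 0.015 m).
It also fails if it takes over 72 s, if anything falls off the work surface, if the arm or the gripper's body presses on something with over 40 N, if the wrist force passes 120 N, or if a joint passes its speed limit or range.

### The arm

A 6-joint arm with a two-finger parallel gripper is mounted at the origin on the work surface. World frame = base frame: x ahead of the robot, y to its left, z up, the work surface at z = 0. Lengths are in mm, angles in rad, forces in N, time in s.
With the tool pointing down it reaches from about 350 to 775 mm from the base axis. Payload 7.3 kg.
Tool frame: the origin (TCP) lies at the very end of the fingers, on their centre line; the grasp point (between the pads) lies 19 mm behind it; x points along the fingers, z is the direction in which the jaws open and shut, and the axes are right-handed (so a half turn about x gives the same grasp; the last joint's range is limited). The gripper opens to 92 mm and grips with 3 to 60 N. Pads are 19 mm wide; open, the fingers measure 130 mm over their backs; the gripper's body (75 mm by 190 mm) begins 47 mm behind the grasp point.
Start: joints at [-1.301, 0.342, 1.524, -0, 1.275, -0.146], TCP at [212.083, -480.277, 226.741] pointing down, gripper open.
Joint ranges: [-2.53, 2.53], [-0.77, 2.02], [0.04, 2.7], [-1, 4.14], [0.28, 2.66], [-3.11, 3.11]. Speed limits (rad/s): [2.57, 2.57, 3.14, 3.14, 3.14, 3.14].

### API

Orientations are given as [roll, pitch, yaw] about the fixed x, y, z axes, in that order (R = Rz(yaw) Ry(pitch) Rx(roll)).
In Python, from plant import * gives the robot as it stands.
- The arm moves only by the shell command python3 -m creep 'ROWS'. ROWS is JSON, a list of rows, each an object of numbers: "tx", "ty", "tz": the shift along the tool's x, y, z in cm; "wx", "wy", "wz": the turn, a rotation vector about the tool's x, y, z in rad; "gripper": the closure, from -1 (fully open) to 1 (shut). A call has 1 to 8 rows; each row is the pose to reach, as a shift and turn from the pose commanded when the call began, along the tool's axes at that moment; what a row does not reach only later rows make up. A row lasts 1/12 s, in which the tool goes at most 41.7 mm and 7.16 degrees, less where a joint would pass 70% of its speed; a pose out of reach is approached as far as the arm can. A call with a gripper value outside its range is refused whole. The fingers move at their own pace and stop on an object; the grip force is fixed at half the most. Time passes only in rows, so rows that repeat a pose let the fingers close. It gives the time, the measured TCP pose, the force and the opening at its end, in the units of the state.
- get_obs(): the state, without advancing time (a new reading comes with each control period).
- capture(name): name is "side" or "top"; returns a dict with "frame" (384x512x3 uint8, red, green, blue), "z_map" (384x512 float32, mm along the optical axis (not along the pixel's ray), 0 where there is no reading), "vertical_fov" (degrees; the focal length in pixels is half the picture's height over the tangent of half this angle, whatever the lens; pixels are square), "cx", "cy" (the principal point, pixels), "k1" (the pictures are not rectified: a ray, as slopes to the right and down, at radius r is drawn at 1 + k1 r^2 times it, then the intrinsics apply), "xyz" and "rotation" of the camera in the world. Camera axes: x right, y down, z forward; pixel columns grow to the right and rows downward; lengths in mm; the calibration is good to about 2 mm. A picture is of the moment at which its call begins.
- close_job(): hands the job in, once; it reports no verdict.
The state is a dict: "time": time; "joint_positions": joint angles; "dq": joint speeds; "tau": joint torques, N m; "tool_pos": TCP position; "tcp_rot": TCP orientation; "contact_force": force on the tool from outside, world axes, zero at the start; "moment": the same for the moment, N m; "grip_width": finger opening in mm.
Only numpy, scipy, OpenCV 4.12 (cv2) and the standard library are available. Lean on these libraries where they do the work, as an engineer would, in place of code of your own. Each camera call takes 0.05 s, during which the arm holds its last target.

## Working session

There is one attempt and no reset: what is moved stays moved. The work goes in short steps, Python scripts to look and compute and a shell command to move; the robot and the scene stay as the last step left them, time stands still between calls to the robot, and variables do not carry over. Pictures are saved under pics/ and viewed, and the job is handed in when it is done.

```bash
ls; mkdir -p pics
python3 - <<'E'
from plant import *
import cv2, pickle
print(get_obs())
for n in ("side","top"):
    c=capture(n); pickle.dump(c,open(f"{n}0.pkl","wb"))
    print(n,{k:v for k,v in c.items() if k not in("frame","z_map")})
    cv2.imwrite(f"pics/{n}0.png",cv2.resize(c["frame"][:,:,::-1],(768,576)))
E
```

```text
pics
{'time': 0.0, 'joint_positions': array([-1.30101267e+00,  3.42738992e-01,  1.52503410e+00,  4.12049274e-06,
        1.27539349e+00, -1.46013091e-01]), 'dq': array([-0.00101185, -0.00105843,  0.00204477,  0.0013332 , -0.00077189,
       -0.00019297]), 'tau': array([ 1.29920056e-03, -4.31239700e+01, -2.44216776e+01,  7.20106484e-02,
        5.58114436e-02, -1.31372199e-04]), 'tool_pos': array([ 211.96121428, -479.85749976,  226.03055922]), 'tcp_rot': array([2.9930762 , 1.56922239, 1.83807542]), 'contact_force': array([-0.83697873,  0.20894495, -0.61065486]), 'moment': array([ 0.01505537, -0.06958323, -0.00641096]), 'grip_width': 91.63542486713656}
side {'vertical_fov': 53.11904392391864, 'cx': 255.55606275953292, 'cy': 191.34444635274474, 'k1': -0.08188467702413496, 'xyz': array([ 544.77232211, -773.55029246,  538.6558469 ]), 'rotation': array([-2.12977144,  0.00559586, -0.02911058])}
top {'vertical_fov': 51.81669211703031, 'cx': 255.89453237857353, 'cy': 186.46203858932193, 'k1': -0.028505295456936364, 'xyz': array([450.44255464, -14.16777048, 986.01194176]), 'rotation': array([-3.01623589,  0.01109224, -1.5998558 ])}
```

View pics/side0.png

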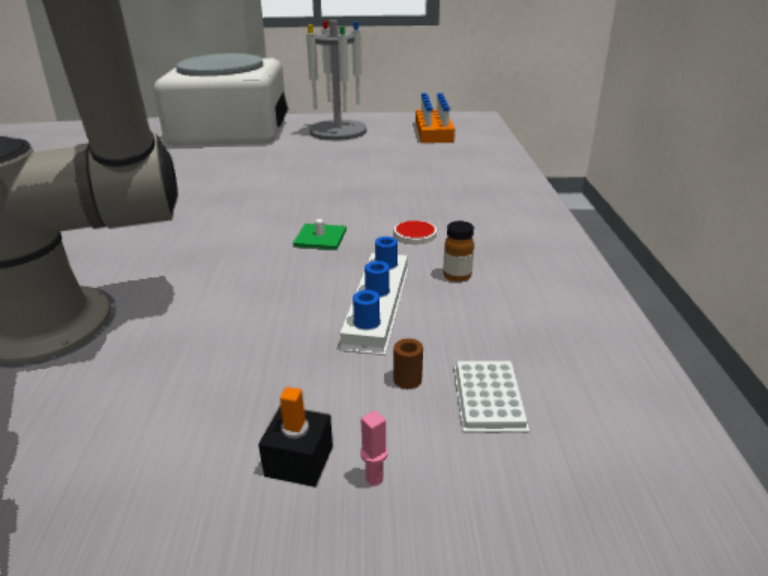

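View pics/top0.png

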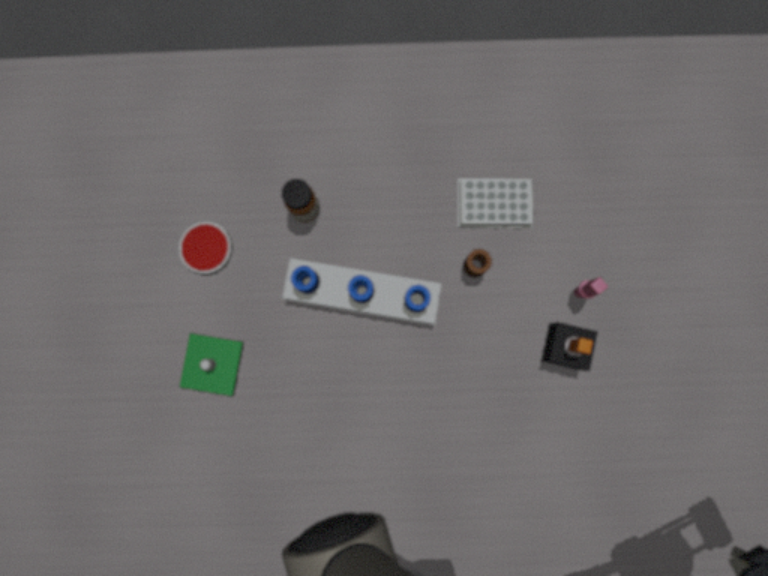

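Candidates (768x576 pictures): the gauge is orange in the black stand (side 292,410; top 583,346). The pink one (side 373,435) is a decoy. The adapters are blue, at top (305,279), (361,289) and (418,298). The brown tube (top 478,262) is a decoy. Next I measure positions from the clouds and make one close crop.

```bash
cat > h.py <<'E'
import numpy as np, cv2, pickle
from scipy.spatial.transform import Rotation as R
def K(c):
    f=c["frame"].shape[0]/2/np.tan(np.radians(c["vertical_fov"])/2)
    return np.array([[f,0,c["cx"]],[0,f,c["cy"]],[0,0,1.]]),np.array([c["k1"],0,0,0.])
def cloud(c):
    k,d=K(c);H,W=c["z_map"].shape
    u,v=np.meshgrid(np.arange(W),np.arange(H))
    p=cv2.undistortPoints(np.stack([u,v],-1).reshape(-1,1,2).astype(float),k,d).reshape(H,W,2)
    z=c["z_map"][...,None]
    P=np.concatenate([p*z,z],-1)
    P=P@R.from_euler("xyz",c["rotation"]).as_matrix().T+c["xyz"]
    P[c["z_map"]==0]=np.nan
    return P
def proj(c,X):
    k,d=K(c);M=R.from_euler("xyz",c["rotation"]).as_matrix()
    X=(np.atleast_2d(X)-c["xyz"])@M
    return cv2.projectPoints(X.reshape(-1,1,3),np.zeros(3),np.zeros(3),k,d)[0].reshape(-1,2)
def hsv(c): return cv2.cvtColor(c["frame"],cv2.COLOR_RGB2HSV)
def fitc(p):
    A=np.c_[2*p,np.ones(len(p))];s=np.linalg.lstsq(A,(p**2).sum(1),rcond=None)[0]
    return s[0],s[1],np.sqrt(s[2]+s[0]**2+s[1]**2)
E
python3 - <<'E'
from h import *
for n in("side","top"):
    c=pickle.load(open(n+"0.pkl","rb"));P=cloud(c);h=hsv(c);z=P[...,2]
    b=(np.abs(P[...,0]-500)<250)&(np.abs(P[...,1])<450)
    print(n,"table z",np.nanmedian(z[b&(z<12)]))
    H,S,V=h[...,0],h[...,1],h[...,2]
    for nm,m in dict(blue=(H>100)&(H<130)&(S>120),orange=(H>5)&(H<18)&(S>200)&(V>120),green=(H>50)&(H<75)&(S>120),red=((H<4)|(H>176))&(S>180),pink=(H>160)&(H<177)&(S>60)&(S<180),brown=(H<15)&(S>120)&(V<110)&(V>20)).items():
        N,L,st,ce=cv2.connectedComponentsWithStats(m.astype(np.uint8))
        for i in range(1,N):
            if st[i,4]<25: continue
            q=P[L==i];q=q[~np.isnan(q[:,0])]
            if len(q)<10: continue
            zt=np.percentile(q[:,2],97);t=q[q[:,2]>zt-6]
            print(nm,st[i,4],ce[i].round(),"ztop %.1f"%zt,"top-mean",t.mean(0).round(1),"bbox mid",((t.min(0)+t.max(0))/2).round(1),"ext",np.ptp(t,axis=0).round(0))
E
python3 - <<'E'
import sys; sys.path.insert(0,'.')
from h import *
c=pickle.load(open("top0.pkl","rb"))["frame"][:,:,::-1]
s=pickle.load(open("side0.pkl","rb"))["frame"][:,:,::-1]
cv2.imwrite("pics/crop0.png",np.hstack([cv2.resize(c[200:260,350:410],(400,400),interpolation=2),cv2.resize(s[250:330,160:240],(400,400),interpolation=2)]))
E
```

```text
side table z -0.1732529005955712
blue 49 [284.  67.] ztop 103.1 top-mean [724.3 994.6 100. ] bbox mid [724.5 995.7 100.3] ext [ 17. 178.   6.]
blue 47 [295.  68.] ztop 103.0 top-mean [773.7 992.9 100.3] bbox mid [774.1 991.  100.7] ext [ 12. 182.   6.]
blue 991 [250. 189.] ztop 77.2 top-mean [551.9  13.9  75.3] bbox mid [553.8  26.6  75.3] ext [ 73. 215.   8.]
orange 154 [288.  81.] ztop 45.2 top-mean [741.9 958.8  42.6] bbox mid [747.7 995.1  42.9] ext [ 95. 226.   7.]
orange 97 [194. 263.] ztop 111.6 top-mean [ 455.1 -303.8  109.5] bbox mid [ 454.7 -302.3  108.8] ext [20. 22.  6.]
green 420 [213. 158.] ztop 13.2 top-mean [442.9 271.   11.2] bbox mid [443.5 276.9  10.7] ext [100. 102.   7.]
red 202 [277. 152.] ztop 14.8 top-mean [637.7 292.2  12.9] bbox mid [637.7 292.8  13.1] ext [72. 73.  5.]
pink 683 [249. 297.] ztop 100.9 top-mean [ 543.8 -335.3   99.3] bbox mid [ 543.9 -333.1   98.8] ext [24. 25.  8.]
brown 29 [279.  85.] ztop 35.4 top-mean [699.6 971.8  32.1] bbox mid [699.7 988.3  33.1] ext [  2. 179.   7.]
brown 30 [312. 163.] ztop 86.4 top-mean [707.7 102.6  84.3] bbox mid 
[... 689 characters left out ...]
535.9 -57.6  76.8] ext [35. 33.  7.]
green 1134 [141. 243.] ztop 14.0 top-mean [443.3 279.9  11.1] bbox mid [443.8 280.8  11.8] ext [97. 98.  8.]
red 607 [136. 165.] ztop 15.6 top-mean [638.  293.2  12.7] bbox mid [638.6 292.9  13.9] ext [70. 67.  9.]
pink 193 [393. 192.] ztop 100.5 top-mean [ 544.6 -330.4   98.4] bbox mid [ 544.6 -330.    99. ] ext [23. 24.  7.]
brown 37 [204. 137.] ztop 87.5 top-mean [683.1 117.9  86.8] bbox mid [685.6 116.3  86.5] ext [12. 21.  4.]
brown 120 [318. 175.] ztop 61.5 top-mean [ 592.1 -156.4   58.9] bbox mid [ 591.9 -155.6   58.7] ext [36. 34.  6.]
brown 37 [383. 230.] ztop 105.8 top-mean [ 455.  -290.2  103.7] bbox mid [ 455.8 -290.4  104.2] ext [18.  5.  8.]
```

View pics/crop0.png

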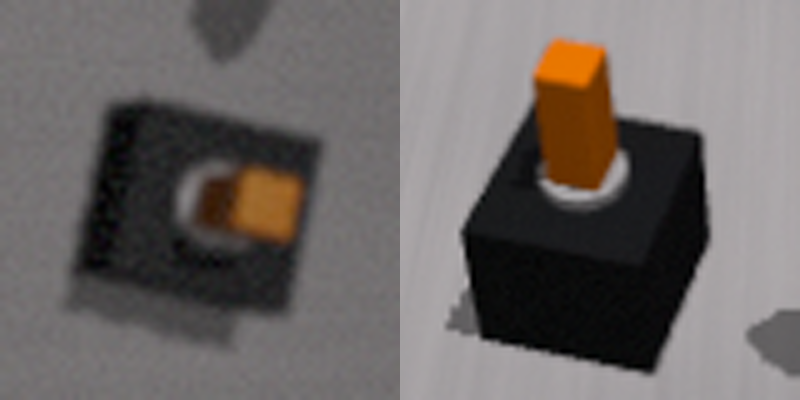

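```bash
cat >> h.py <<'E'
def ortho(c,x0,x1,y0,y1,z,s=4):
    # rows: x decreasing downward, cols: y decreasing to the right ; s px/mm
    xs=np.arange(x1,x0,-1/s);ys=np.arange(y1,y0,-1/s)
    Y,X=np.meshgrid(ys,xs)
    uv=proj(c,np.stack([X,Y,np.full_like(X,z)],-1).reshape(-1,3)).reshape(*X.shape,2).astype(np.float32)
    return cv2.remap(c["frame"][:,:,::-1].copy(),uv[...,0],uv[...,1],cv2.INTER_CUBIC)
E
python3 - <<'E'
from h import *
C={n:pickle.load(open(n+"0.pkl","rb")) for n in("top","side")}
def tile(x,y,z,r,circ,name):
    o=[]
    for n in C:
        s=400/(2*r);im=ortho(C[n],x-r,x+r,y-r,y+r,z,s)[:400,:400].copy()
        for k in circ: cv2.circle(im,(200,200),int(k*s),(0,255,255),1)
        o.append(im)
    return np.hstack(o)
for n in C:
    c=C[n];P=cloud(c);h=hsv(c)
    b=(h[...,0]>100)&(h[...,0]<130)&(h[...,1]>100)&(P[...,2]>73)&(P[...,2]<82)&(P[...,1]<200)
    N,L,st,ce=cv2.connectedComponentsWithStats(b.astype(np.uint8))
    for i in range(1,N):
        if st[i,4]<20: continue
        q=P[L==i]; print(n,st[i,4],q.mean(0).round(1),((q.min(0)+q.max(0))/2).round(1),np.ptp(q,axis=0).round())
    w=(h[...,1]<60)&(P[...,2]>14)&(P[...,2]<24)&(np.abs(P[...,0]-553)<70)&(np.abs(P[...,1]-30)<150)
    q=P[w][:,:2].astype(np.float32)*1; print("fixture",cv2.minAreaRect(q),len(q))
    w=(h[...,2]<60)&(P[...,2]>50)&(P[...,2]<60)&(np.abs(P[...,0]-455)<60)&(np.abs(P[...,1]+300)<60)
    q=P[w][:,:2].astype(np.float32); print("stand",cv2.minAreaRect(q),len(q))
    w=(h[...,1]>100)&(np.abs(h[...,0].astype(int)-60)<15)&(P[...,2]>8)&(P[...,2]<16)
    q=P[w][:,:2].astype(np.float32); print("carrier",cv2.minAreaRect(q),len(q))
    w=(P[...,2]>28)&(P[...,2]<50)&(np.abs(P[...,0]-443)<40)&(np.abs(P[...,1]-280)<40)
    q=P[w]; print("post",q.mean(0),len(q))
    w=(h[...,1]>100)&(h[...,0]<20)&(P[...,2]>75)&(P[...,2]<115)&(np.abs(P[...,0]-455)<40)&(np.abs(P[...,1]+300)<40)
    q=P[w][:,:2].astype(np.float32); print("handle",cv2.minAreaRect(q),len(q))
a=np.vstack([tile(571,117.2,77,35,[20,11.3],0),tile(535.7,-57.6,77,35,[20,11.3],0)])
cv2.imwrite("pics/a1.png",cv2.resize(a,(600,600)))
a=np.vstack([tile(455,-302,110,45,[10],0),tile(455,-302,55,45,[15],0)])
cv2.imwrite("pics/a2.png",cv2.resize(a,(600,600)))
E
```

```text
top 121 [571.3 117.4  76.1] [571.7 118.8  76.3] [36. 35.  6.]
top 126 [554.   29.5  75.9] [554.9  29.7  76.5] [36. 37.  7.]
top 134 [536.1 -57.7  75.8] [537.  -57.6  76.8] [37. 37.  7.]
fixture ((545.7913818359375, 35.82227325439453), (237.07797241210938, 45.905975341796875), 78.6374740600586) 107
stand ((454.14990234375, -299.18670654296875), (64.02389526367188, 62.634681701660156), 74.5936050415039) 489
carrier ((443.2730712890625, 280.66741943359375), (88.77364349365234, 87.33394622802734), 79.03731536865234) 1134
post [443.31932362 279.56811097  38.50358221] 54
handle ((454.9124755859375, -299.4765625), (20.633529663085938, 19.90428352355957), 74.97026824951172) 122
side 75 [571.8 114.3  75.8] [571.9 115.1  75.5] [37. 38.  4.]
side 98 [553.7  26.3  75.8] [554.5  26.5  75.6] [39. 40.  5.]
side 123 [536.3 -62.3  75.8] [536.3 -60.   76.2] [38. 41.  6.]
fixture ((580.129638671875, 6.056884765625), (242.00021362304688, 62.09388732910156), 63.075592041015625) 152
stand ((453.9980163574219, -302.48028564453125), (64.09867858886719, 63.886131286621094), 75.41861724853516) 744
carrier ((442.17169189453125, 278.047119140625), (90.5456771850586, 89.76651763916016), 78.60394287109375) 365
post [442.74913225 275.59258538  36.67474886] 34
handle ((454.5588684082031, -302.625), (21.21310043334961, 19.40899658203125), 75.3687744140625) 309
```

View pics/a1.png

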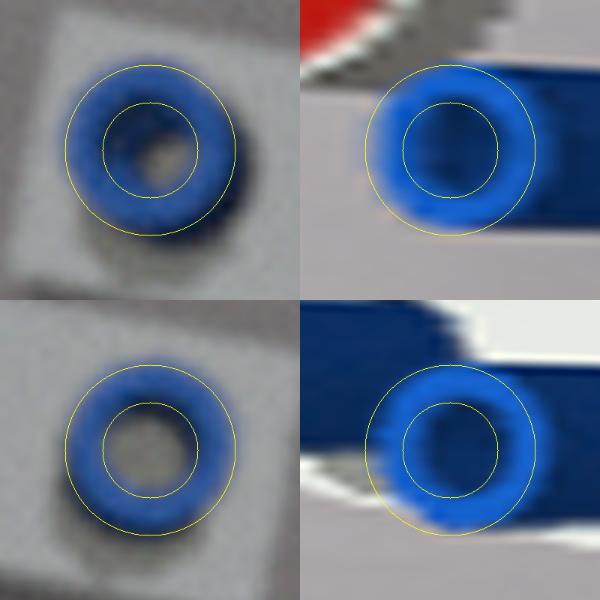

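View pics/a2.png

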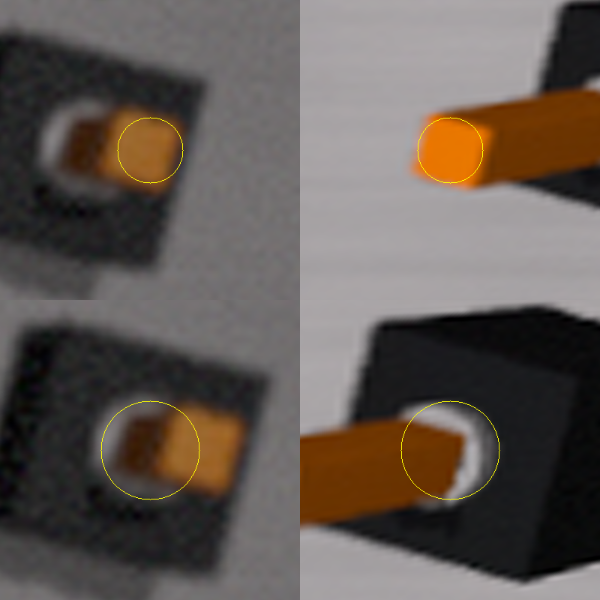

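```bash
cat >> h.py <<'E'
def plan(pos,yaw_jaw_deg,obs=None,fwd=None):
    """shift in tool axes (cm) and rotvec for the tool pointing straight down with jaw along yaw (mod 180)"""
    if obs is None:
        from plant import get_obs
        obs=get_obs()
    M=R.from_euler("xyz",obs["tcp_rot"]).as_matrix();p=np.array(obs["tool_pos"])
    d=M.T@(np.array(pos)-p)/10
    best=None
    for k in(0,180):
        a=np.radians(yaw_jaw_deg+k);z=np.array([np.cos(a),np.sin(a),0]);x=np.array([0,0,-1.]);y=np.cross(z,x)
        rv=R.from_matrix(M.T@np.c_[x,y,z]).as_rotvec()
        if best is None or np.linalg.norm(rv)<np.linalg.norm(best): best=rv
    jz=M[:,2]
    print("at",p.round(1),"jaw deg",np.degrees(np.arctan2(jz[1],jz[0])).round(1),"tilt",(M[2,:]).round(3),"q6",obs["joint_positions"][5].round(2),"F",obs["contact_force"].round(1),"w",round(obs["grip_width"],1),"t",round(obs["time"],2))
    print("t cm",d.round(2),"w",best.round(3),"| x col (tool axes in world):",M[:,0].round(2),M[:,1].round(2),M[:,2].round(2))
E
python3 - <<'E'
from h import *
plan([454.7,-301,180],75.2); plan([454.7,-301,180],-14.8)
c=pickle.load(open("top0.pkl","rb"))
o=[cv2.resize(ortho(c,x-20,x+20,y-20,y+20,77,8)[:320,:320],(260,260)) for x,y in((571,117.2),(553.7,29.5),(536,-57.7))]
cv2.imwrite("pics/bores.png",cv2.convertScaleAbs(np.hstack(o),alpha=1.8))
E
```

```text
at [ 212.  -479.9  226.1] jaw deg -66.2 tilt [-1.     0.    -0.001] q6 -0.15 F [-0.3 -0.1 -0.3] w 91.7 t 0.1
t cm [ 4.63 29.43 -6.56] w [ 0.674 -0.001  0.   ] | x col (tool axes in world): [-0.  0. -1.] [0.91 0.4  0.  ] [ 0.4  -0.91 -0.  ]
at [ 212.  -479.9  226.1] jaw deg -66.2 tilt [-1.     0.    -0.001] q6 -0.15 F [-0.3 -0.1 -0.3] w 91.7 t 0.1
t cm [ 4.63 29.43 -6.56] w [-0.897 -0.001 -0.001] | x col (tool axes in world): [-0.  0. -1.] [0.91 0.4  0.  ] [ 0.4  -0.91 -0.  ]
```

View pics/bores.png

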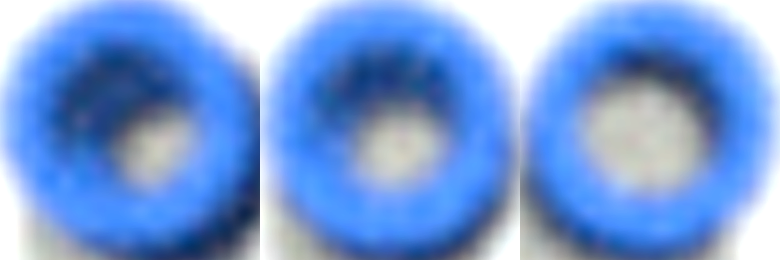

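The right-hand bore, at about (536,-58), looks wider than the others in the top view, so I'll gauge that one first. First I go above the gauge.

```bash
python3 -m creep '[{"tx":4.6,"ty":29.4,"tz":-6.6,"wx":0.674,"gripper":-0.2},{"tx":4.6,"ty":29.4,"tz":-6.6,"wx":0.674,"gripper":-0.2},{"tx":4.6,"ty":29.4,"tz":-6.6,"wx":0.674,"gripper":-0.2},{"tx":4.6,"ty":29.4,"tz":-6.6,"wx":0.674,"gripper":-0.2},{"tx":4.6,"ty":29.4,"tz":-6.6,"wx":0.674,"gripper":-0.2},{"tx":4.6,"ty":29.4,"tz":-6.6,"wx":0.674,"gripper":-0.2},{"tx":4.6,"ty":29.4,"tz":-6.6,"wx":0.674,"gripper":-0.2},{"tx":4.6,"ty":29.4,"tz":-6.6,"wx":0.674,"gripper":-0.2}]'
python3 -c "
from h import *
plan([454.7,-301,66],75.2)"
```

```text
at [ 212.  -479.9  226.1] jaw deg -66.2 tilt [-1.     0.    -0.001] q6 -0.15 F [-0.3 -0.1 -0.3] w 91.7 t 0.1
t cm [16.03 29.43 -6.54] w [ 0.674 -0.001  0.   ] | x col (tool axes in world): [-0.  0. -1.] [0.91 0.4  0.  ] [ 0.4  -0.91 -0.  ]validation failed for argument at $[0]...
```

```bash
python3 -m creep '[{"tx":0,"ty":0,"tz":0,"wx":0,"wy":0,"wz":0,"gripper":-0.2}]'; python3 -m creep --help | head -30
```

```text
time: 0.18
tool_pos: [212.0, -480.0, 226.3]
tcp_rot: [2.978, 1.57, 1.823]
contact_force: [-0.1, -0.4, 0.5]
grip_width: 88.8invalid input: not JSON, or not a number
```

```bash
python3 -m creep '[{"tx":4.6,"ty":29.4,"tz":-6.6,"wx":0.674,"wy":0,"wz":0,"gripper":-0.2},{"tx":4.6,"ty":29.4,"tz":-6.6,"wx":0.674,"wy":0,"wz":0,"gripper":-0.2},{"tx":4.6,"ty":29.4,"tz":-6.6,"wx":0.674,"wy":0,"wz":0,"gripper":-0.2},{"tx":4.6,"ty":29.4,"tz":-6.6,"wx":0.674,"wy":0,"wz":0,"gripper":-0.2},{"tx":4.6,"ty":29.4,"tz":-6.6,"wx":0.674,"wy":0,"wz":0,"gripper":-0.2},{"tx":4.6,"ty":29.4,"tz":-6.6,"wx":0.674,"wy":0,"wz":0,"gripper":-0.2},{"tx":4.6,"ty":29.4,"tz":-6.6,"wx":0.674,"wy":0,"wz":0,"gripper":-0.2},{"tx":4.6,"ty":29.4,"tz":-6.6,"wx":0.674,"wy":0,"wz":0,"gripper":-0.2}]'
python3 -c "
from h import *
plan([454.7,-301,66],75.2)"
```

```text
time: 0.85
tool_pos: [455.9, -299.3, 180.2]
tcp_rot: [-2.741, 1.57, 1.713]
contact_force: [-0.1, 1.5, 0.4]
grip_width: 55.2
at [ 455.9 -299.3  180.2] jaw deg -104.8 tilt [-1. -0. -0.] q6 1.11 F [-0.1  1.5  0.4] w 55.2 t 0.85
t cm [11.42 -0.07  0.2 ] w [-0. -0.  0.] | x col (tool axes in world): [-0.  0. -1.] [ 0.97 -0.26 -0.  ] [-0.26 -0.97 -0.  ]
```

```bash
python3 -m creep '[{"tx":3,"ty":-0.05,"tz":0.1,"wx":0,"wy":0,"wz":0,"gripper":-0.2},{"tx":6,"ty":-0.05,"tz":0.1,"wx":0,"wy":0,"wz":0,"gripper":-0.2},{"tx":8.5,"ty":-0.05,"tz":0.1,"wx":0,"wy":0,"wz":0,"gripper":-0.2},{"tx":10.5,"ty":-0.05,"tz":0.1,"wx":0,"wy":0,"wz":0,"gripper":-0.2},{"tx":11.4,"ty":-0.05,"tz":0.1,"wx":0,"wy":0,"wz":0,"gripper":-0.2},{"tx":11.4,"ty":-0.05,"tz":0.1,"wx":0,"wy":0,"wz":0,"gripper":-0.2}]'
python3 - <<'E'
from h import *
from plant import *
plan([454.7,-301,66],75.2)
for n in("side","top"):
    c=capture(n);pickle.dump(c,open(n+"1.pkl","wb"))
    f=c["frame"][:,:,::-1]; uv=proj(c,[455,-301,90])[0].astype(int)
    x,y=max(uv[0]-50,0),max(uv[1]-50,0)
    cv2.imwrite(f"pics/{n}1.png",cv2.resize(f[y:y+100,x:x+100],(500,500),interpolation=2))
E
```

```text
time: 1.35
tool_pos: [452.5, -301.0, 64.6]
tcp_rot: [-2.027, 1.566, 2.427]
contact_force: [0.5, -0.7, -0.3]
grip_width: 55.3
at [ 452.5 -301.    64.6] jaw deg -104.8 tilt [-1.    -0.004 -0.002] q6 1.1 F [ 0.5 -0.7 -0.3] w 55.3 t 1.35
t cm [-0.14  0.21 -0.06] w [ 0.    -0.002  0.004] | x col (tool axes in world): [-0.  0. -1.] [ 0.97 -0.26 -0.  ] [-0.26 -0.97 -0.  ]
```

View pics/side1.png

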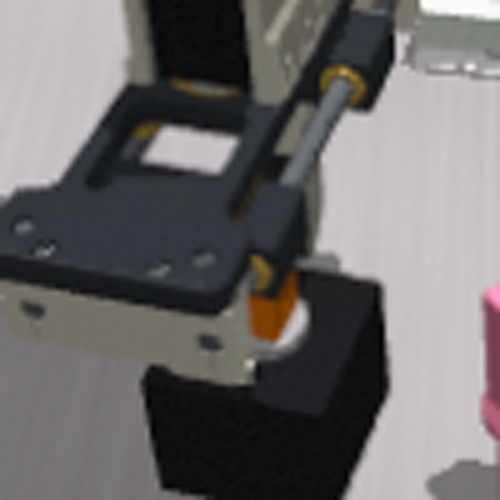

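Run:
```python
from h import *
for n in("side","top"):
    c=pickle.load(open(n+"1.pkl","rb"));f=c["frame"][:,:,::-1].copy()
    f=cv2.resize(f,None,fx=4,fy=4,interpolation=2)
    for p,col in(([452.5,-301,64.6],(0,255,0)),([454.7,-301,110],(0,0,255)),([452.5,-301,112],(255,0,255))):
        uv=(proj(c,p)[0]*4+1.5).astype(int); cv2.drawMarker(f,tuple(int(v) for v in uv),col,0,20,2)
    x,y=max(uv[0]-300,0),max(uv[1]-300,0)
    cv2.imwrite(f"pics/{n}1b.png",f[y:y+600,x:x+600])
```

```text
(no output)
```

View pics/side1b.png

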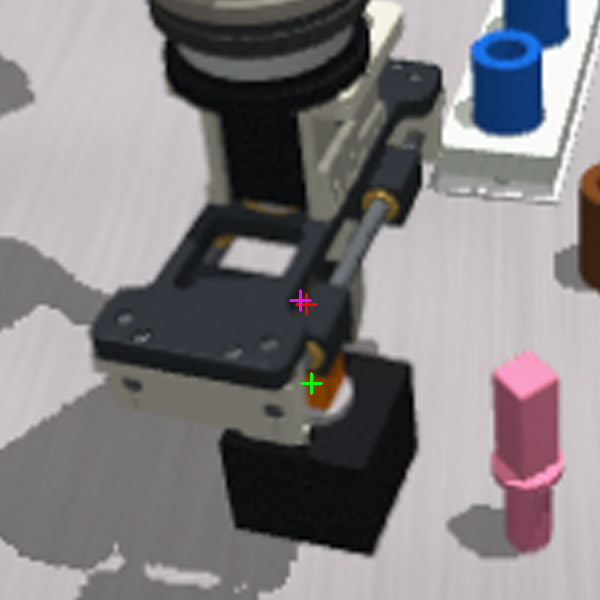

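View pics/top1b.png

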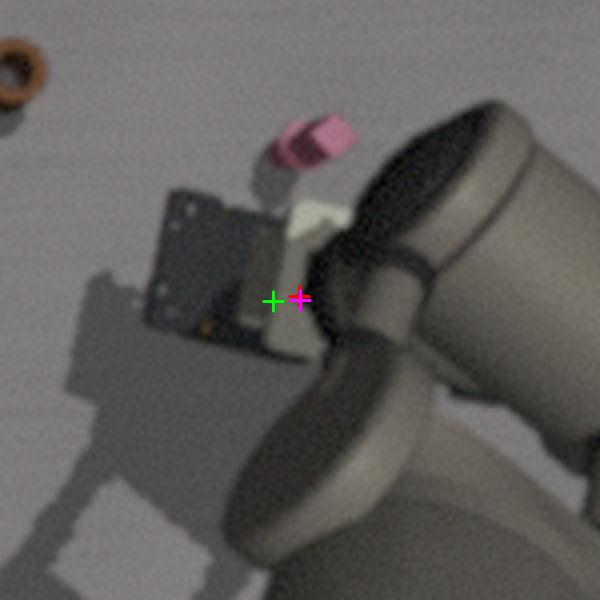

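```bash
python3 -m creep '[{"tx":-0.15,"ty":0.2,"tz":0,"wx":0,"wy":0,"wz":0,"gripper":-0.2},{"tx":-0.15,"ty":0.2,"tz":0,"wx":0,"wy":0,"wz":0,"gripper":-0.2},{"tx":-0.15,"ty":0.2,"tz":0,"wx":0,"wy":0,"wz":0,"gripper":1},{"tx":-0.15,"ty":0.2,"tz":0,"wx":0,"wy":0,"wz":0,"gripper":1},{"tx":-0.15,"ty":0.2,"tz":0,"wx":0,"wy":0,"wz":0,"gripper":1},{"tx":-0.15,"ty":0.2,"tz":0,"wx":0,"wy":0,"wz":0,"gripper":1},{"tx":-0.15,"ty":0.2,"tz":0,"wx":0,"wy":0,"wz":0,"gripper":1},{"tx":-0.15,"ty":0.2,"tz":0,"wx":0,"wy":0,"wz":0,"gripper":1}]'
python3 - <<'E'
from h import *
from plant import *
plan([454.7,-301,66],75.2)
E
```

```text
time: 2.12
tool_pos: [455.5, -302.3, 68.2]
tcp_rot: [-2.575, 1.57, 1.879]
contact_force: [-1.3, 0.6, 1.3]
grip_width: 20.1
at [ 455.5 -302.3   68.2] jaw deg -104.8 tilt [-1. -0. -0.] q6 1.1 F [-1.3  0.6  1.3] w 20.1 t 2.12
t cm [ 0.22 -0.11 -0.1 ] w [ 0. -0.  0.] | x col (tool axes in world): [-0.  0. -1.] [ 0.97 -0.26 -0.  ] [-0.26 -0.97 -0.  ]
```

```bash
python3 -m creep '[{"tx":-1,"ty":0,"tz":0,"wx":0,"wy":0,"wz":0,"gripper":1},{"tx":-2.5,"ty":0,"tz":0,"wx":0,"wy":0,"wz":0,"gripper":1},{"tx":-4,"ty":0,"tz":0,"wx":0,"wy":0,"wz":0,"gripper":1},{"tx":-6,"ty":0,"tz":0,"wx":0,"wy":0,"wz":0,"gripper":1},{"tx":-8,"ty":0,"tz":0,"wx":0,"wy":0,"wz":0,"gripper":1},{"tx":-10,"ty":0,"tz":0,"wx":0,"wy":0,"wz":0,"gripper":1},{"tx":-10.5,"ty":0,"tz":0,"wx":0,"wy":0,"wz":0,"gripper":1},{"tx":-10.5,"ty":0,"tz":0,"wx":0,"wy":0,"wz":0,"gripper":1}]'
python3 - <<'E'
from h import *
from plant import *
plan([536.5,-60.3,172],75.2)
E
```

```text
time: 2.78
tool_pos: [456.2, -303.1, 174.9]
tcp_rot: [1.075, 1.567, -0.754]
contact_force: [0.9, -0.1, -2.1]
grip_width: 20.1
at [ 456.2 -303.1  174.9] jaw deg -104.8 tilt [-1.     0.003  0.002] q6 1.1 F [ 0.9 -0.1 -2.1] w 20.1 t 2.78
t cm [  0.25   1.57 -25.52] w [ 0.     0.002 -0.003] | x col (tool axes in world): [ 0. -0. -1.] [ 0.97 -0.26  0.  ] [-0.26 -0.97  0.  ]
```

```bash
python3 -m creep '[{"tx":0.2,"ty":0.2,"tz":-2,"wx":0,"wy":0,"wz":0,"gripper":1},{"tx":0.2,"ty":0.5,"tz":-6,"wx":0,"wy":0,"wz":0,"gripper":1},{"tx":0.2,"ty":0.8,"tz":-10,"wx":0,"wy":0,"wz":0,"gripper":1},{"tx":0.2,"ty":1.1,"tz":-14,"wx":0,"wy":0,"wz":0,"gripper":1},{"tx":0.2,"ty":1.4,"tz":-18,"wx":0,"wy":0,"wz":0,"gripper":1},{"tx":0.2,"ty":1.6,"tz":-22,"wx":0,"wy":0,"wz":0,"gripper":1},{"tx":0.2,"ty":1.6,"tz":-24.8,"wx":0,"wy":0,"wz":0,"gripper":1},{"tx":0.2,"ty":1.6,"tz":-25.5,"wx":0,"wy":0,"wz":0,"gripper":1}]'
python3 -m creep '[{"tx":0,"ty":0,"tz":0,"wx":0,"wy":0,"wz":0,"gripper":1},{"tx":0,"ty":0,"tz":0,"wx":0,"wy":0,"wz":0,"gripper":1}]'
python3 - <<'E'
from h import *
from plant import *
plan([536.5,-60.3,172],75.2)
for n in("side","top"):
    c=capture(n);pickle.dump(c,open(n+"2.pkl","wb"));f=c["frame"][:,:,::-1].copy()
    f=cv2.resize(f,None,fx=4,fy=4,interpolation=2)
    uv=(proj(c,[536,-60,110])[0]*4+1.5).astype(int)
    x,y=max(uv[0]-300,0),max(uv[1]-300,0)
    cv2.imwrite(f"pics/{n}2.png",f[y:y+600,x:x+600])
E
```

```text
time: 3.45
tool_pos: [535.9, -55.6, 169.6]
tcp_rot: [-1.986, 1.568, 2.473]
contact_force: [-1.7, -0.2, -2.9]
grip_width: 20.0
time: 3.62
tool_pos: [535.5, -60.2, 170.2]
tcp_rot: [-1.226, 1.569, -3.054]
contact_force: [-0.3, -0.3, -2.0]
grip_width: 19.6
at [535.5 -60.2 170.2] jaw deg -104.7 tilt [-1.    -0.002  0.001] q6 1.57 F [-0.3 -0.3 -2. ] w 19.6 t 3.62
t cm [-0.18  0.1  -0.02] w [0.001 0.001 0.002] | x col (tool axes in world): [-0. -0. -1.] [ 0.97 -0.25 -0.  ] [-0.25 -0.97  0.  ]
```

View pics/side2.png

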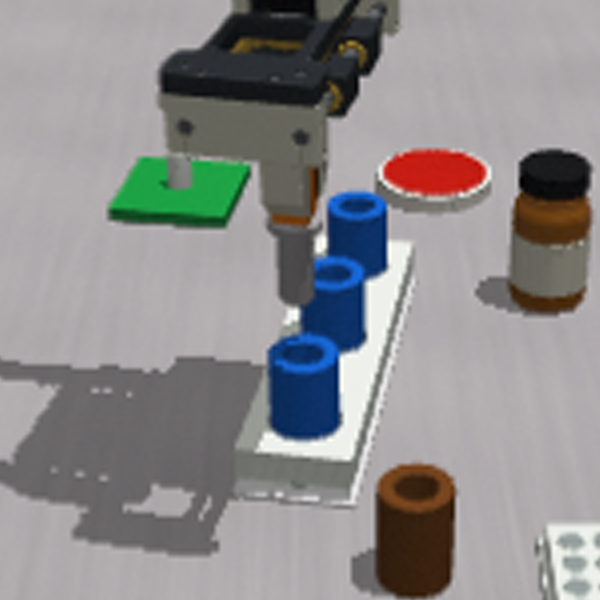

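View pics/top2.png

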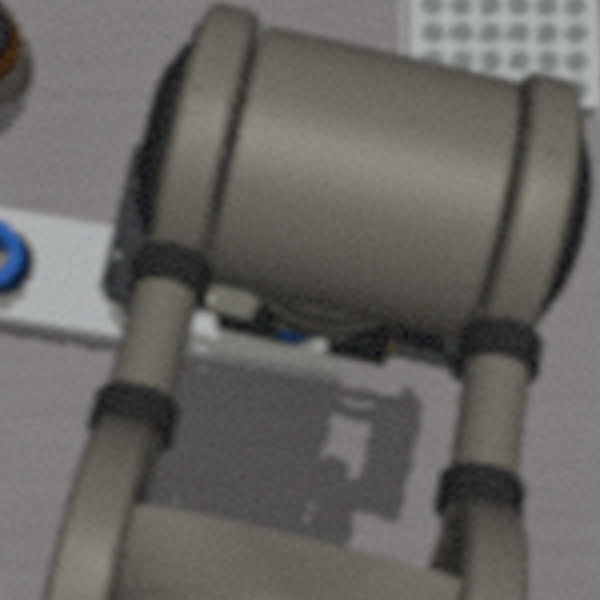

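```bash
cat >> h.py <<'E'
def circ(c,f,S,x,y,z,r,col):
    t=np.linspace(0,2*np.pi,60);p=np.c_[x+r*np.cos(t),y+r*np.sin(t),0*t+z]
    cv2.polylines(f,[(proj(c,p)*S+(S-1)/2).astype(int).reshape(-1,1,2)],True,col,1)
E
cat > ov.py <<'E'
import sys
from h import *
# args: pkl name gx gy gz(gauge centre) ax ay rimz out
a=sys.argv;c=pickle.load(open(a[1],"rb"));gx,gy,gz,ax,ay,rz=map(float,a[2:8])
S=8;f=cv2.resize(c["frame"][:,:,::-1],None,fx=S,fy=S,interpolation=2)
for z,r in((gz,15),(gz-5,15),(gz-5,10),(gz-47,10),(gz-50,8)): circ(c,f,S,gx,gy,z,r,(0,255,255))
circ(c,f,S,ax,ay,rz,20,(0,255,0));circ(c,f,S,ax,ay,rz,11.3,(0,255,0))
uv=(proj(c,[ax,ay,rz+30])[0]*S).astype(int);x,y=max(uv[0]-300,0),max(uv[1]-300,0)
cv2.imwrite(a[8],f[y:y+600,x:x+600])
E
python3 ov.py side2.pkl 535.5 -60.2 162 536.3 -60.3 77 pics/ov2.png
```

```text
(no output)
```

View pics/ov2.png

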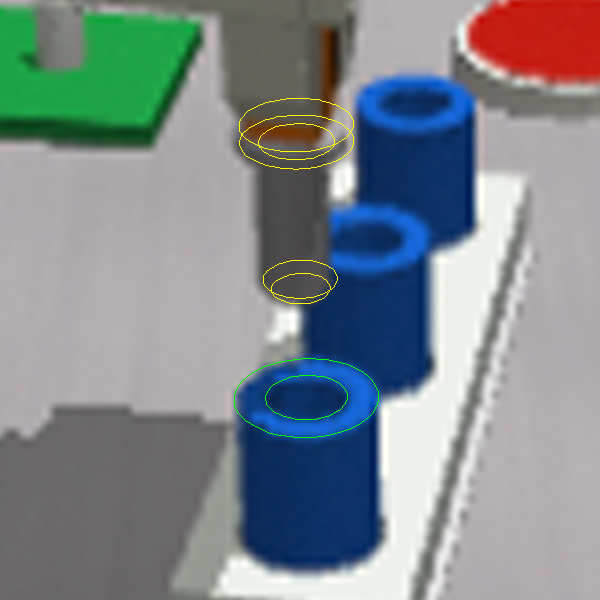

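```bash
cat > pin.py <<'E'
import sys
from h import *
from scipy.optimize import least_squares
c=pickle.load(open(sys.argv[1],"rb"));gx,gy,gz=map(float,sys.argv[2:5]);P=cloud(c)
# axis line fit of the pin as a cylinder r=10: points facing camera
m=(np.abs(P[...,0]-gx)<14)&(np.abs(P[...,1]-gy)<16)&(P[...,2]>gz-44)&(P[...,2]<gz-12)
q=P[m];print(len(q))
def e(p): return np.hypot(q[:,0]-p[0]-p[2]*(q[:,2]-gz+28)/100,q[:,1]-p[1])-10
s=least_squares(e,[gx,gy,0],loss="soft_l1",f_scale=0.5)
print("pin axis x,y at mid",s.x[:2].round(2),"lean x per 100",s.x[2].round(2),"rms",np.sqrt(np.mean(e(s.x)**2)).round(2))
for zz in range(int(gz-56),int(gz-40),2):
    k=(np.abs(P[...,0]-gx)<14)&(np.abs(P[...,1]-gy)<16)&(np.abs(P[...,2]-zz)<1); print(zz,k.sum(),end="; ")
E
python3 pin.py side2.pkl 534 -60 162
python3 - <<'E'
from h import *
from scipy.optimize import least_squares
c=pickle.load(open("side0.pkl","rb"));P=cloud(c);h=hsv(c)
for x,y in((571.5,115),(553.8,27),(536.3,-60.5)):
    m=(np.hypot(P[...,0]-x,P[...,1]-y)<26)&(P[...,2]>28)&(P[...,2]<73)&(P[...,1]<y)&(h[...,1]>100)
    q=P[m]; s=least_squares(lambda p:np.hypot(q[:,0]-p[0],q[:,1]-p[1])-20,[x,y],loss="soft_l1",f_scale=.5)
    print("adapter wall fit",s.x.round(2),len(q))
E
```

```text
120
pin axis x,y at mid [533.65 -60.87] lean x per 100 0.14 rms 0.95
106 0; 108 0; 110 1; 112 2; 114 6; 116 6; 118 6; 120 6; adapter wall fit [571.63 117.48] 167
adapter wall fit [553.99  29.26] 195
adapter wall fit [536.21 -59.02] 257
```

```bash
python3 -m creep '[{"tx":0.5,"ty":0.23,"tz":-0.23,"wx":0,"wy":0,"wz":0,"gripper":1},{"tx":1.2,"ty":0.23,"tz":-0.23,"wx":0,"wy":0,"wz":0,"gripper":1},{"tx":2,"ty":0.23,"tz":-0.23,"wx":0,"wy":0,"wz":0,"gripper":1},{"tx":2.7,"ty":0.23,"tz":-0.23,"wx":0,"wy":0,"wz":0,"gripper":1},{"tx":2.9,"ty":0.23,"tz":-0.23,"wx":0,"wy":0,"wz":0,"gripper":1},{"tx":2.9,"ty":0.23,"tz":-0.23,"wx":0,"wy":0,"wz":0,"gripper":1},{"tx":2.9,"ty":0.23,"tz":-0.23,"wx":0,"wy":0,"wz":0,"gripper":1}]'
python3 - <<'E'
from h import *
from plant import *
plan([536.5,-60.3,172],75.2)
c=capture("side");pickle.dump(c,open("side3.pkl","wb"))
E
python3 pin.py side3.pkl 536.2 -59 135
python3 ov.py side3.pkl 536.2 -59 135 536.3 -59 77 pics/ov3.png
```

```text
time: 4.3
tool_pos: [538.9, -58.5, 142.0]
tcp_rot: [-1.182, 1.571, -3.011]
contact_force: [-0.0, 0.1, -1.1]
grip_width: 19.7
at [538.9 -58.5 142. ] jaw deg -104.8 tilt [-1. -0.  0.] q6 1.58 F [-0.   0.1 -1.1] w 19.7 t 4.3
t cm [-3.   -0.19  0.24] w [0. 0. 0.] | x col (tool axes in world): [-0. -0. -1.] [ 0.97 -0.26 -0.  ] [-0.26 -0.97  0.  ]
110
pin axis x,y at mid [537.34 -58.75] lean x per 100 1.25 rms 1.04
79 0; 81 0; 83 0; 85 4; 87 4; 89 9; 91 7; 93 6;
```

View pics/ov3.png

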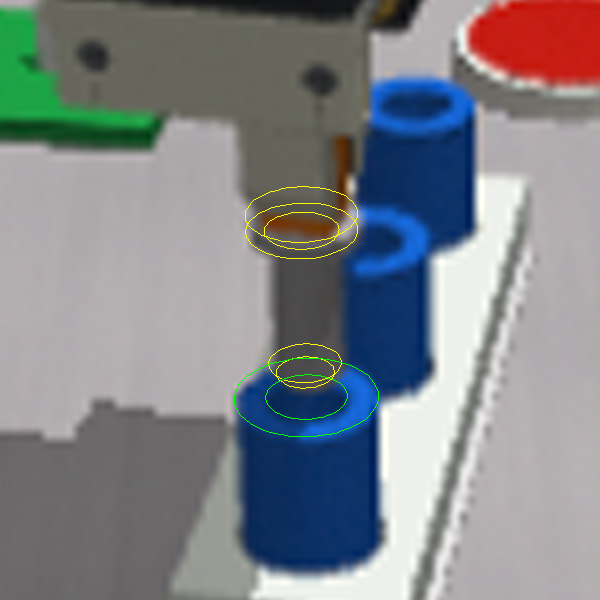

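```bash
python3 -m creep '[{"tx":0.25,"ty":-0.03,"tz":0,"wx":0,"wy":0,"wz":0,"gripper":1},{"tx":0.5,"ty":-0.03,"tz":0,"wx":0,"wy":0,"wz":0,"gripper":1},{"tx":0.75,"ty":-0.03,"tz":0,"wx":0,"wy":0,"wz":0,"gripper":1},{"tx":1,"ty":-0.03,"tz":0,"wx":0,"wy":0,"wz":0,"gripper":1},{"tx":1.2,"ty":-0.03,"tz":0,"wx":0,"wy":0,"wz":0,"gripper":1},{"tx":1.2,"ty":-0.03,"tz":0,"wx":0,"wy":0,"wz":0,"gripper":1}]'
```

```text
time: 4.85
tool_pos: [538.4, -58.2, 129.7]
tcp_rot: [-1.439, 1.57, 3.015]
contact_force: [0.5, -0.1, -1.6]
grip_width: 20.1
```

```bash
python3 -m creep '[{"tx":0.25,"ty":0,"tz":0,"wx":0,"wy":0,"wz":0,"gripper":1},{"tx":0.5,"ty":0,"tz":0,"wx":0,"wy":0,"wz":0,"gripper":1},{"tx":0.75,"ty":0,"tz":0,"wx":0,"wy":0,"wz":0,"gripper":1},{"tx":1,"ty":0,"tz":0,"wx":0,"wy":0,"wz":0,"gripper":1},{"tx":1.2,"ty":0,"tz":0,"wx":0,"wy":0,"wz":0,"gripper":1},{"tx":1.2,"ty":0,"tz":0,"wx":0,"wy":0,"wz":0,"gripper":1}]'
```

```text
time: 5.35
tool_pos: [538.4, -58.3, 117.7]
tcp_rot: [-1.51, 1.57, 2.945]
contact_force: [0.6, 1.4, -1.9]
grip_width: 19.8
```

```bash
python3 -m creep '[{"tx":0.2,"ty":0,"tz":0,"wx":0,"wy":0,"wz":0,"gripper":1},{"tx":0.4,"ty":0,"tz":0,"wx":0,"wy":0,"wz":0,"gripper":1},{"tx":0.6,"ty":0,"tz":0,"wx":0,"wy":0,"wz":0,"gripper":1},{"tx":0.8,"ty":0,"tz":0,"wx":0,"wy":0,"wz":0,"gripper":1},{"tx":0.9,"ty":0,"tz":0,"wx":0,"wy":0,"wz":0,"gripper":1},{"tx":0.9,"ty":0,"tz":0,"wx":0,"wy":0,"wz":0,"gripper":1}]'
```

```text
time: 5.85
tool_pos: [538.5, -58.3, 108.9]
tcp_rot: [-1.43, 1.57, 3.024]
contact_force: [-0.2, 0.0, -1.2]
grip_width: 19.7
```

```bash
python3 -m creep '[{"tx":0.15,"ty":0,"tz":0,"wx":0,"wy":0,"wz":0,"gripper":1},{"tx":0.3,"ty":0,"tz":0,"wx":0,"wy":0,"wz":0,"gripper":1},{"tx":0.45,"ty":0,"tz":0,"wx":0,"wy":0,"wz":0,"gripper":1},{"tx":0.6,"ty":0,"tz":0,"wx":0,"wy":0,"wz":0,"gripper":1},{"tx":0.6,"ty":0,"tz":0,"wx":0,"wy":0,"wz":0,"gripper":1}]'
```

```text
time: 6.27
tool_pos: [538.5, -58.3, 102.9]
tcp_rot: [-1.385, 1.57, 3.069]
contact_force: [-0.2, 0.8, -1.6]
grip_width: 19.8
```

The pin is past the ledge depth with no resistance. I continue until the collar touches the rim.

```bash
python3 -m creep '[{"tx":0.2,"ty":0,"tz":0,"wx":0,"wy":0,"wz":0,"gripper":1},{"tx":0.4,"ty":0,"tz":0,"wx":0,"wy":0,"wz":0,"gripper":1},{"tx":0.6,"ty":0,"tz":0,"wx":0,"wy":0,"wz":0,"gripper":1},{"tx":0.8,"ty":0,"tz":0,"wx":0,"wy":0,"wz":0,"gripper":1},{"tx":1,"ty":0,"tz":0,"wx":0,"wy":0,"wz":0,"gripper":1},{"tx":1,"ty":0,"tz":0,"wx":0,"wy":0,"wz":0,"gripper":1}]'
```

```text
time: 6.77
tool_pos: [538.4, -58.3, 92.7]
tcp_rot: [-1.462, 1.57, 2.992]
contact_force: [-0.7, 0.1, -2.6]
grip_width: 20.0
```

```bash
python3 -m creep '[{"tx":0.1,"ty":0,"tz":0,"wx":0,"wy":0,"wz":0,"gripper":1},{"tx":0.2,"ty":0,"tz":0,"wx":0,"wy":0,"wz":0,"gripper":1},{"tx":0.25,"ty":0,"tz":0,"wx":0,"wy":0,"wz":0,"gripper":1},{"tx":0.25,"ty":0,"tz":0,"wx":0,"wy":0,"wz":0,"gripper":1}]'
```

```text
time: 7.1
tool_pos: [538.6, -58.3, 90.6]
tcp_rot: [-0.716, 1.571, -2.545]
contact_force: [0.4, 0.1, -2.2]
grip_width: 19.5
```

```bash
python3 -m creep '[{"tx":0.1,"ty":0,"tz":0,"wx":0,"wy":0,"wz":0,"gripper":1},{"tx":0.2,"ty":0,"tz":0,"wx":0,"wy":0,"wz":0,"gripper":1},{"tx":0.25,"ty":0,"tz":0,"wx":0,"wy":0,"wz":0,"gripper":1},{"tx":0.25,"ty":0,"tz":0,"wx":0,"wy":0,"wz":0,"gripper":1}]'
```

```text
time: 7.43
tool_pos: [538.9, -58.4, 88.6]
tcp_rot: [1.466, 1.57, -0.363]
contact_force: [-1.5, 0.5, 3.3]
grip_width: 19.9
```

```bash
python3 -m creep '[{"tx":0.05,"ty":0,"tz":0,"wx":0,"wy":0,"wz":0,"gripper":1},{"tx":0.05,"ty":0,"tz":0,"wx":0,"wy":0,"wz":0,"gripper":1},{"tx":0.05,"ty":0,"tz":0,"wx":0,"wy":0,"wz":0,"gripper":1},{"tx":0.05,"ty":0,"tz":0,"wx":0,"wy":0,"wz":0,"gripper":1}]'
python3 - <<'E'
from plant import *
import pickle
c=capture("side");pickle.dump(c,open("side4.pkl","wb"))
E
python3 ov.py side4.pkl 536.5 -59 82 536.3 -59 77 pics/ov4.png
```

```text
time: 7.77
tool_pos: [538.8, -58.4, 88.0]
tcp_rot: [1.428, 1.57, -0.401]
contact_force: [-1.7, -0.3, 6.2]
grip_width: 19.8
```

View pics/ov4.png

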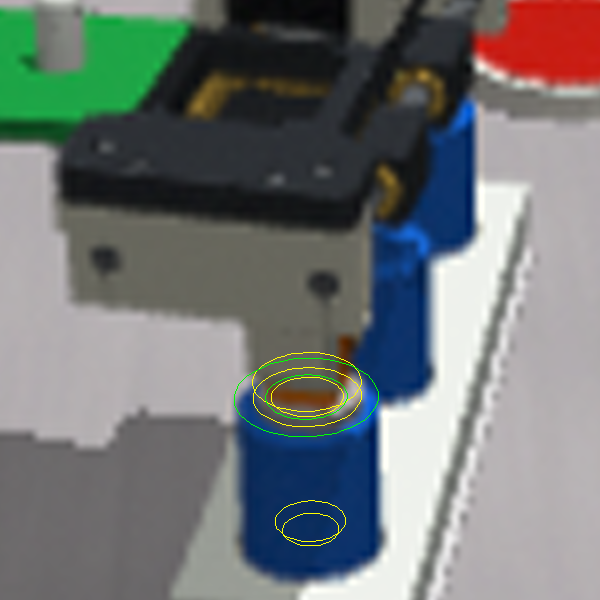

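The collar rests on the rim with about 6 N, so this adapter is the full-bore one. I withdraw straight up.

```bash
python3 -m creep '[{"tx":-0.5,"ty":0,"tz":0,"wx":0,"wy":0,"wz":0,"gripper":1},{"tx":-1.5,"ty":0,"tz":0,"wx":0,"wy":0,"wz":0,"gripper":1},{"tx":-2.5,"ty":0,"tz":0,"wx":0,"wy":0,"wz":0,"gripper":1},{"tx":-3.7,"ty":0,"tz":0,"wx":0,"wy":0,"wz":0,"gripper":1},{"tx":-5,"ty":0,"tz":0,"wx":0,"wy":0,"wz":0,"gripper":1},{"tx":-6.5,"ty":0,"tz":0,"wx":0,"wy":0,"wz":0,"gripper":1},{"tx":-8,"ty":0,"tz":0,"wx":0,"wy":0,"wz":0,"gripper":1},{"tx":-8.5,"ty":0,"tz":0,"wx":0,"wy":0,"wz":0,"gripper":1}]'
python3 - <<'E'
from h import *
plan([455.6,-302.2,173],75.2)
from plant import *
c=capture("side");pickle.dump(c,open("side5.pkl","wb"));f=c["frame"][:,:,::-1]
cv2.imwrite("pics/s5.png",cv2.resize(f[100:300,150:350],(600,600),interpolation=2))
E
```

```text
time: 8.48
tool_pos: [539.8, -58.6, 175.6]
tcp_rot: [1.572, 1.567, -0.257]
contact_force: [-0.3, 0.5, -1.7]
grip_width: 19.8
at [539.8 -58.6 175.6] jaw deg -104.8 tilt [-1.     0.004 -0.   ] q6 1.58 F [-0.3  0.5 -1.7] w 19.8 t 8.48
t cm [ 0.25 -1.92 25.71] w [ 0.    -0.    -0.004] | x col (tool axes in world): [ 0. -0. -1.] [ 0.97 -0.26  0.  ] [-0.26 -0.97 -0.  ]
```

View pics/s5.png

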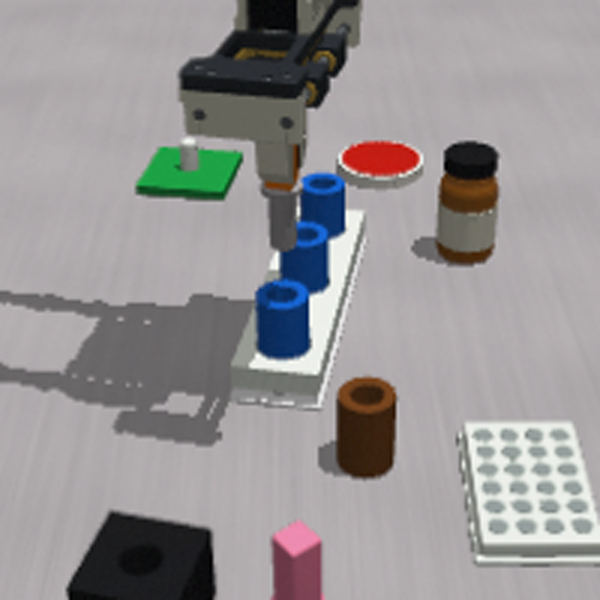

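```bash
python3 -m creep '[{"tx":0.2,"ty":-0.2,"tz":2,"wx":0,"wy":0,"wz":0,"gripper":1},{"tx":0.2,"ty":-0.5,"tz":6,"wx":0,"wy":0,"wz":0,"gripper":1},{"tx":0.2,"ty":-0.8,"tz":10,"wx":0,"wy":0,"wz":0,"gripper":1},{"tx":0.2,"ty":-1.1,"tz":14,"wx":0,"wy":0,"wz":0,"gripper":1},{"tx":0.2,"ty":-1.4,"tz":18,"wx":0,"wy":0,"wz":0,"gripper":1},{"tx":0.2,"ty":-1.7,"tz":22,"wx":0,"wy":0,"wz":0,"gripper":1},{"tx":0.2,"ty":-1.9,"tz":25,"wx":0,"wy":0,"wz":0,"gripper":1},{"tx":0.2,"ty":-1.9,"tz":25.7,"wx":0,"wy":0,"wz":0,"gripper":1}]'
python3 -m creep '[{"tx":0,"ty":0,"tz":0,"wx":0,"wy":0,"wz":0,"gripper":1},{"tx":0,"ty":0,"tz":0,"wx":0,"wy":0,"wz":0,"gripper":1},{"tx":0,"ty":0,"tz":0,"wx":0,"wy":0,"wz":0,"gripper":1}]'
python3 - <<'E'
from h import *
plan([455.6,-302.2,68.2],75.2)
E
```

```text
time: 9.2
tool_pos: [452.7, -306.2, 170.1]
tcp_rot: [-0.371, 1.569, -2.204]
contact_force: [-0.2, 0.1, -1.1]
grip_width: 19.8
time: 9.45
tool_pos: [454.9, -300.5, 170.4]
tcp_rot: [-2.461, 1.57, 1.995]
contact_force: [-0.0, 0.3, -1.3]
grip_width: 19.6
at [ 454.9 -300.5  170.4] jaw deg -104.7 tilt [-1.    -0.001 -0.001] q6 1.1 F [-0.   0.3 -1.3] w 19.6 t 9.45
t cm [10.22  0.12  0.15] w [ 0.001 -0.001  0.001] | x col (tool axes in world): [-0.  0. -1.] [ 0.97 -0.25 -0.  ] [-0.25 -0.97 -0.  ]
```

```bash
python3 -m creep '[{"tx":1,"ty":0.12,"tz":0.12,"wx":0,"wy":0,"wz":0,"gripper":1},{"tx":2.5,"ty":0.12,"tz":0.12,"wx":0,"wy":0,"wz":0,"gripper":1},{"tx":4,"ty":0.12,"tz":0.12,"wx":0,"wy":0,"wz":0,"gripper":1},{"tx":5,"ty":0.12,"tz":0.12,"wx":0,"wy":0,"wz":0,"gripper":1},{"tx":5.5,"ty":0.12,"tz":0.12,"wx":0,"wy":0,"wz":0,"gripper":1},{"tx":5.8,"ty":0.12,"tz":0.12,"wx":0,"wy":0,"wz":0,"gripper":1},{"tx":6.1,"ty":0.12,"tz":0.12,"wx":0,"wy":0,"wz":0,"gripper":1},{"tx":6.4,"ty":0.12,"tz":0.12,"wx":0,"wy":0,"wz":0,"gripper":1}]'
```

```text
time: 10.12
tool_pos: [455.9, -303.0, 107.0]
tcp_rot: [2.318, 1.57, 0.489]
contact_force: [0.1, 2.9, -0.0]
grip_width: 19.9
```

```bash
python3 -m creep '[{"tx":0.5,"ty":0,"tz":0,"wx":0,"wy":0,"wz":0,"gripper":1},{"tx":1,"ty":0,"tz":0,"wx":0,"wy":0,"wz":0,"gripper":1},{"tx":1.5,"ty":0,"tz":0,"wx":0,"wy":0,"wz":0,"gripper":1},{"tx":1.9,"ty":0,"tz":0,"wx":0,"wy":0,"wz":0,"gripper":1},{"tx":2.3,"ty":0,"tz":0,"wx":0,"wy":0,"wz":0,"gripper":1},{"tx":2.6,"ty":0,"tz":0,"wx":0,"wy":0,"wz":0,"gripper":1},{"tx":2.9,"ty":0,"tz":0,"wx":0,"wy":0,"wz":0,"gripper":1}]'
```

```text
time: 10.7
tool_pos: [455.8, -302.9, 77.4]
tcp_rot: [2.819, 1.57, 0.99]
contact_force: [1.4, 5.4, 1.6]
grip_width: 19.9
```

```bash
python3 -m creep '[{"tx":0.1,"ty":0,"tz":-0.08,"wx":0,"wy":0,"wz":0,"gripper":1},{"tx":0.3,"ty":0,"tz":-0.12,"wx":0,"wy":0,"wz":0,"gripper":1},{"tx":0.5,"ty":0,"tz":-0.12,"wx":0,"wy":0,"wz":0,"gripper":1},{"tx":0.7,"ty":0,"tz":-0.12,"wx":0,"wy":0,"wz":0,"gripper":1},{"tx":0.85,"ty":0,"tz":-0.12,"wx":0,"wy":0,"wz":0,"gripper":1},{"tx":0.9,"ty":0,"tz":-0.12,"wx":0,"wy":0,"wz":0,"gripper":1},{"tx":0.9,"ty":0,"tz":-0.12,"wx":0,"wy":0,"wz":0,"gripper":1}]'
```

```text
time: 11.28
tool_pos: [455.7, -302.5, 68.5]
tcp_rot: [-0.229, 1.57, -2.058]
contact_force: [0.3, -0.7, -1.2]
grip_width: 19.9
```

```bash
python3 -m creep '[{"tx":0.08,"ty":0,"tz":0,"wx":0,"wy":0,"wz":0,"gripper":1},{"tx":0.15,"ty":0,"tz":0,"wx":0,"wy":0,"wz":0,"gripper":1},{"tx":0.2,"ty":0,"tz":0,"wx":0,"wy":0,"wz":0,"gripper":1},{"tx":0.2,"ty":0,"tz":0,"wx":0,"wy":0,"wz":0,"gripper":1}]'
```

```text
time: 11.62
tool_pos: [455.9, -302.6, 68.2]
tcp_rot: [0.805, 1.569, -1.024]
contact_force: [-3.5, 1.7, 9.6]
grip_width: 19.8
```

```bash
python3 -m creep '[{"tx":-0.15,"ty":0,"tz":0,"wx":0,"wy":0,"wz":0,"gripper":1},{"tx":-0.15,"ty":0,"tz":0,"wx":0,"wy":0,"wz":0,"gripper":0},{"tx":-0.15,"ty":0,"tz":0,"wx":0,"wy":0,"wz":0,"gripper":-0.2},{"tx":-0.15,"ty":0,"tz":0,"wx":0,"wy":0,"wz":0,"gripper":-0.2},{"tx":-0.15,"ty":0,"tz":0,"wx":0,"wy":0,"wz":0,"gripper":-0.2},{"tx":-0.15,"ty":0,"tz":0,"wx":0,"wy":0,"wz":0,"gripper":-0.2}]'
python3 -m creep '[{"tx":-1,"ty":0,"tz":0,"wx":0,"wy":0,"wz":0,"gripper":-0.2},{"tx":-3,"ty":0,"tz":0,"wx":0,"wy":0,"wz":0,"gripper":-0.2},{"tx":-6,"ty":0,"tz":0,"wx":0,"wy":0,"wz":0,"gripper":-0.2},{"tx":-10,"ty":0,"tz":0,"wx":0,"wy":0,"wz":0,"gripper":-0.2},{"tx":-12,"ty":0,"tz":0,"wx":0,"wy":0,"wz":0,"gripper":-0.2}]'
python3 - <<'E'
from h import *
plan([537,-59,170],-11.4)
from plant import *
c=capture("side");pickle.dump(c,open("side6.pkl","wb"));f=c["frame"][:,:,::-1]
cv2.imwrite("pics/s6.png",cv2.resize(f[180:340,130:290],(600,600),interpolation=2))
E
```

```text
time: 12.12
tool_pos: [455.8, -302.3, 68.1]
tcp_rot: [-1.442, 1.571, 3.012]
contact_force: [-0.0, 0.3, -0.5]
grip_width: 48.5
time: 12.53
tool_pos: [456.9, -303.1, 193.1]
tcp_rot: [1.097, 1.565, -0.732]
contact_force: [0.9, -0.4, -0.1]
grip_width: 54.9
at [ 456.9 -303.1  193.1] jaw deg -104.8 tilt [-1.     0.005  0.003] q6 1.1 F [ 0.9 -0.4 -0.1] w 54.9 t 12.53
t cm [  2.25   1.5  -25.66] w [ 1.512 -0.002 -0.006] | x col (tool axes in world): [ 0. -0. -1.] [ 0.97 -0.26  0.01] [-0.26 -0.97  0.  ]
```

View pics/s6.png

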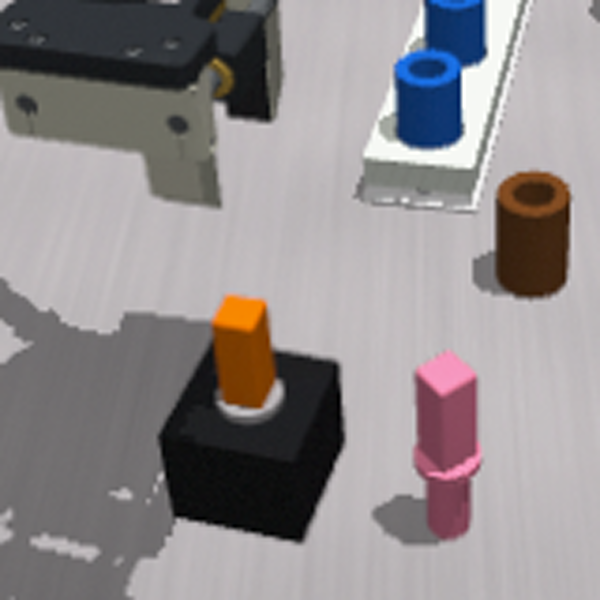

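```bash
python3 -m creep '[{"tx":0.5,"ty":0.2,"tz":-3,"wx":-0.12,"wy":0,"wz":0,"gripper":-0.8},{"tx":1,"ty":0.5,"tz":-6.5,"wx":-0.24,"wy":0,"wz":0,"gripper":-0.8},{"tx":1.5,"ty":0.8,"tz":-10,"wx":-0.36,"wy":0,"wz":0,"gripper":-0.8},{"tx":2.2,"ty":1,"tz":-13.5,"wx":-0.48,"wy":0,"wz":0,"gripper":-0.8},{"tx":2.2,"ty":1.2,"tz":-17,"wx":-0.6,"wy":0,"wz":0,"gripper":-0.8},{"tx":2.2,"ty":1.4,"tz":-20.5,"wx":-0.72,"wy":0,"wz":0,"gripper":-0.8},{"tx":2.2,"ty":1.5,"tz":-24,"wx":-0.84,"wy":0,"wz":0,"gripper":-0.8},{"tx":2.2,"ty":1.5,"tz":-25.7,"wx":-0.96,"wy":0,"wz":0,"gripper":-0.8}]'
python3 - <<'E'
from h import *
plan([536.8,-58.7,110],-11.4)
E
```

```text
time: 13.25
tool_pos: [536.6, -54.0, 166.7]
tcp_rot: [1.783, 1.57, 0.922]
contact_force: [-0.0, -0.5, 0.6]
grip_width: 82.7
at [536.6 -54.  166.7] jaw deg -49.3 tilt [-1.     0.001 -0.   ] q6 0.62 F [-0.  -0.5  0.6] w 82.7 t 13.25
t cm [ 5.67 -0.29  0.37] w [-0.662  0.    -0.001] | x col (tool axes in world): [ 0.  0. -1.] [0.76 0.65 0.  ] [ 0.65 -0.76 -0.  ]
```

```bash
python3 -m creep '[{"tx":0.5,"ty":0,"tz":0,"wx":-0.12,"wy":0,"wz":0,"gripper":-0.8},{"tx":1,"ty":0,"tz":0,"wx":-0.24,"wy":0,"wz":0,"gripper":-0.8},{"tx":1.5,"ty":0,"tz":0,"wx":-0.36,"wy":0,"wz":0,"gripper":-0.8},{"tx":2,"ty":0,"tz":0,"wx":-0.48,"wy":0,"wz":0,"gripper":-0.8},{"tx":2.5,"ty":0,"tz":0,"wx":-0.6,"wy":0,"wz":0,"gripper":-0.8},{"tx":3,"ty":0,"tz":0,"wx":-0.662,"wy":0,"wz":0,"gripper":-0.8},{"tx":3,"ty":0,"tz":0,"wx":-0.662,"wy":0,"wz":0,"gripper":-0.8},{"tx":3,"ty":0,"tz":0,"wx":-0.662,"wy":0,"wz":0,"gripper":-0.8}]'
python3 - <<'E'
from h import *
plan([536.8,-58.7,36],-11.4)
E
```

```text
time: 13.92
tool_pos: [535.8, -57.6, 136.4]
tcp_rot: [-3.027, 1.571, 3.047]
contact_force: [0.3, -0.1, 0.0]
grip_width: 82.9
at [535.8 -57.6 136.4] jaw deg -12.0 tilt [-1. -0. -0.] q6 -0.04 F [ 0.3 -0.1  0. ] w 82.9 t 13.92
t cm [10.04 -0.09  0.12] w [-0.01 -0.    0.  ] | x col (tool axes in world): [-0.  0. -1.] [ 0.21  0.98 -0.  ] [ 0.98 -0.21 -0.  ]
```

```bash
python3 -m creep '[{"tx":1.5,"ty":-0.09,"tz":0.1,"wx":-0.01,"wy":0,"wz":0,"gripper":-0.8},{"tx":3.5,"ty":-0.09,"tz":0.1,"wx":-0.01,"wy":0,"wz":0,"gripper":-0.8},{"tx":5.5,"ty":-0.09,"tz":0.1,"wx":-0.01,"wy":0,"wz":0,"gripper":-0.8},{"tx":7.5,"ty":-0.09,"tz":0.1,"wx":-0.01,"wy":0,"wz":0,"gripper":-0.8},{"tx":9,"ty":-0.09,"tz":0.1,"wx":-0.01,"wy":0,"wz":0,"gripper":-0.8},{"tx":10,"ty":-0.09,"tz":0.1,"wx":-0.01,"wy":0,"wz":0,"gripper":-0.8},{"tx":10,"ty":-0.09,"tz":0.1,"wx":-0.01,"wy":0,"wz":0,"gripper":-0.8},{"tx":10,"ty":-0.09,"tz":0.1,"wx":-0.01,"wy":0,"wz":0,"gripper":-0.8}]'
python3 - <<'E'
from h import *
from plant import *
plan([536.8,-58.7,36],-11.4)
c=capture("side");pickle.dump(c,open("side7.pkl","wb"));f=c["frame"][:,:,::-1]
cv2.imwrite("pics/s7.png",cv2.resize(f[130:280,170:320],(600,600),interpolation=2))
E
```

```text
time: 14.58
tool_pos: [537.0, -58.8, 36.5]
tcp_rot: [-1.22, 1.571, -1.418]
contact_force: [-0.0, -0.6, 0.7]
grip_width: 83.0
at [537.  -58.8  36.5] jaw deg -11.3 tilt [-1. -0.  0.] q6 -0.05 F [-0.  -0.6  0.7] w 83.0 t 14.58
t cm [ 0.05  0.   -0.02] w [0.001 0.    0.   ] | x col (tool axes in world): [ 0. -0. -1.] [ 0.2   0.98 -0.  ] [ 0.98 -0.2   0.  ]
```

View pics/s7.png

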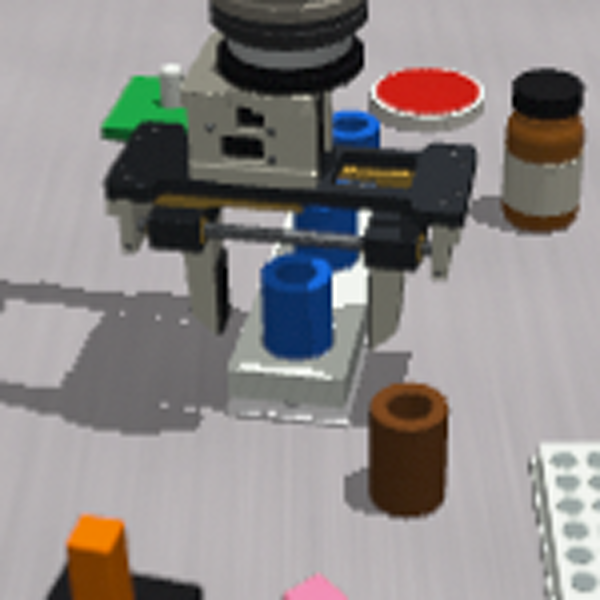

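```bash
python3 -m creep '[{"tx":0,"ty":0,"tz":0,"wx":0,"wy":0,"wz":0,"gripper":0},{"tx":0,"ty":0,"tz":0,"wx":0,"wy":0,"wz":0,"gripper":0.3},{"tx":0,"ty":0,"tz":0,"wx":0,"wy":0,"wz":0,"gripper":0.6},{"tx":0,"ty":0,"tz":0,"wx":0,"wy":0,"wz":0,"gripper":1},{"tx":0,"ty":0,"tz":0,"wx":0,"wy":0,"wz":0,"gripper":1},{"tx":0,"ty":0,"tz":0,"wx":0,"wy":0,"wz":0,"gripper":1},{"tx":0,"ty":0,"tz":0,"wx":0,"wy":0,"wz":0,"gripper":1},{"tx":0,"ty":0,"tz":0,"wx":0,"wy":0,"wz":0,"gripper":1}]'
```

```text
time: 15.3
tool_pos: [536.8, -58.7, 36.2]
tcp_rot: [-0.601, 1.571, -0.798]
contact_force: [0.1, 0.1, 0.4]
grip_width: 38.8
```

```bash
python3 -m creep '[{"tx":-0.3,"ty":0,"tz":0,"wx":0,"wy":0,"wz":0,"gripper":1},{"tx":-0.8,"ty":0,"tz":0,"wx":0,"wy":0,"wz":0,"gripper":1},{"tx":-1.5,"ty":0,"tz":0,"wx":0,"wy":0,"wz":0,"gripper":1},{"tx":-2.5,"ty":0,"tz":0,"wx":0,"wy":0,"wz":0,"gripper":1},{"tx":-3.8,"ty":0,"tz":0,"wx":0,"wy":0,"wz":0,"gripper":1},{"tx":-5.5,"ty":0,"tz":0,"wx":0,"wy":0,"wz":0,"gripper":1},{"tx":-7.3,"ty":0,"tz":0,"wx":0,"wy":0,"wz":0,"gripper":1},{"tx":-8.5,"ty":0,"tz":0,"wx":0,"wy":0,"wz":0,"gripper":1}]'
python3 -m creep '[{"tx":0,"ty":0,"tz":0,"wx":0,"wy":0,"wz":0,"gripper":1},{"tx":0,"ty":0,"tz":0,"wx":0,"wy":0,"wz":0,"gripper":1}]'
python3 - <<'E'
from h import *
from plant import *
plan([443.5,279,120],-11.4)
c=capture("side");pickle.dump(c,open("side8.pkl","wb"));f=c["frame"][:,:,::-1]
cv2.imwrite("pics/s8.png",cv2.resize(f[100:260,160:320],(600,600),interpolation=2))
E
```

```text
time: 15.97
tool_pos: [537.4, -58.9, 123.8]
tcp_rot: [-0.083, 1.568, -0.28]
contact_force: [0.4, 1.1, -0.8]
grip_width: 38.5
time: 16.13
tool_pos: [537.1, -58.8, 122.2]
tcp_rot: [-0.104, 1.569, -0.301]
contact_force: [-0.5, 0.0, -1.7]
grip_width: 38.5
at [537.1 -58.8 122.2] jaw deg -11.3 tilt [-1.    -0.     0.002] q6 -0.05 F [-0.5  0.  -1.7] w 38.5 t 16.13
t cm [  0.18  31.3  -15.8 ] w [0.002 0.002 0.   ] | x col (tool axes in world): [ 0. -0. -1.] [ 0.2   0.98 -0.  ] [ 0.98 -0.2   0.  ]
```

View pics/s8.png

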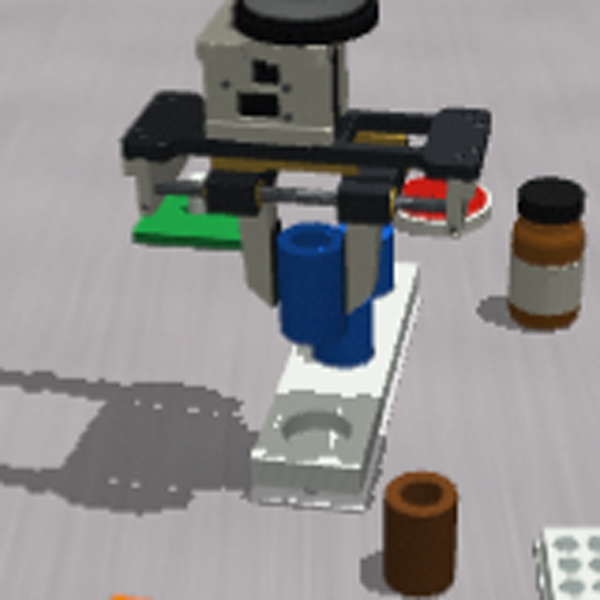

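```bash
python3 -m creep '[{"tx":0,"ty":2,"tz":-1,"wx":0,"wy":0,"wz":0,"gripper":1},{"tx":0,"ty":5,"tz":-2.5,"wx":0,"wy":0,"wz":0,"gripper":1},{"tx":0,"ty":8,"tz":-4,"wx":0,"wy":0,"wz":0,"gripper":1},{"tx":0,"ty":11,"tz":-5.5,"wx":0,"wy":0,"wz":0,"gripper":1},{"tx":0,"ty":14,"tz":-7,"wx":0,"wy":0,"wz":0,"gripper":1},{"tx":0,"ty":17,"tz":-8.5,"wx":0,"wy":0,"wz":0,"gripper":1},{"tx":0,"ty":19,"tz":-9.5,"wx":0,"wy":0,"wz":0,"gripper":1},{"tx":0,"ty":20,"tz":-10,"wx":0,"wy":0,"wz":0,"gripper":1}]'
python3 - <<'E'
from h import *
plan([443,278,122],-11.4)
E
```

```text
time: 16.85
tool_pos: [476.1, 159.3, 120.2]
tcp_rot: [-2.957, 1.568, 3.131]
contact_force: [-0.6, 0.1, -1.6]
grip_width: 38.8
at [476.1 159.3 120.2] jaw deg -11.1 tilt [-1.    -0.    -0.002] q6 0.36 F [-0.6  0.1 -1.6] w 38.8 t 16.85
t cm [-0.17 11.   -5.54] w [ 0.004 -0.002  0.   ] | x col (tool axes in world): [-0.  0. -1.] [ 0.19  0.98 -0.  ] [ 0.98 -0.19 -0.  ]
```

```bash
python3 -m creep '[{"tx":0,"ty":1.5,"tz":-0.8,"wx":0,"wy":0,"wz":0,"gripper":1},{"tx":0,"ty":4,"tz":-2,"wx":0,"wy":0,"wz":0,"gripper":1},{"tx":0,"ty":6.5,"tz":-3.3,"wx":0,"wy":0,"wz":0,"gripper":1},{"tx":0,"ty":9,"tz":-4.6,"wx":0,"wy":0,"wz":0,"gripper":1},{"tx":0,"ty":10.5,"tz":-5.4,"wx":0,"wy":0,"wz":0,"gripper":1},{"tx":0,"ty":11.1,"tz":-5.7,"wx":0,"wy":0,"wz":0,"gripper":1},{"tx":0,"ty":11.1,"tz":-5.7,"wx":0,"wy":0,"wz":0,"gripper":1},{"tx":0,"ty":11.1,"tz":-5.7,"wx":0,"wy":0,"wz":0,"gripper":1}]'
python3 - <<'E'
from h import *
from plant import *
plan([443,278,120],-11.4)
for n in("side","top"):
    c=capture(n);pickle.dump(c,open(n+"9.pkl","wb"));S=8
    f=cv2.resize(c["frame"][:,:,::-1],None,fx=S,fy=S,interpolation=2)
    o=get_obs()["tool_pos"];b=o[2]-36.2+17
    for z,r in((42,6.5),(38,9.5),(12,9.5)): circ(c,f,S,443,278,z,r,(0,255,255))
    for z,r in((b,20),(b+60,20),(b+60,11.3)): circ(c,f,S,o[0],o[1],z,r,(0,255,0))
    uv=(proj(c,[443,278,70])[0]*S).astype(int);x,y=max(uv[0]-300,0),max(uv[1]-300,0)
    cv2.imwrite(f"pics/{n}9.png",f[y:y+600,x:x+600])
E
```

```text
time: 17.52
tool_pos: [443.8, 276.2, 120.7]
tcp_rot: [-1.982, 1.57, -2.179]
contact_force: [0.2, -0.9, -1.1]
grip_width: 38.5
at [443.8 276.2 120.7] jaw deg -11.3 tilt [-1.    -0.001 -0.   ] q6 0.61 F [ 0.2 -0.9 -1.1] w 38.5 t 17.52
t cm [ 0.07  0.16 -0.11] w [ 0.002 -0.     0.001] | x col (tool axes in world): [-0. -0. -1.] [ 0.2   0.98 -0.  ] [ 0.98 -0.2  -0.  ]
```

View pics/side9.png

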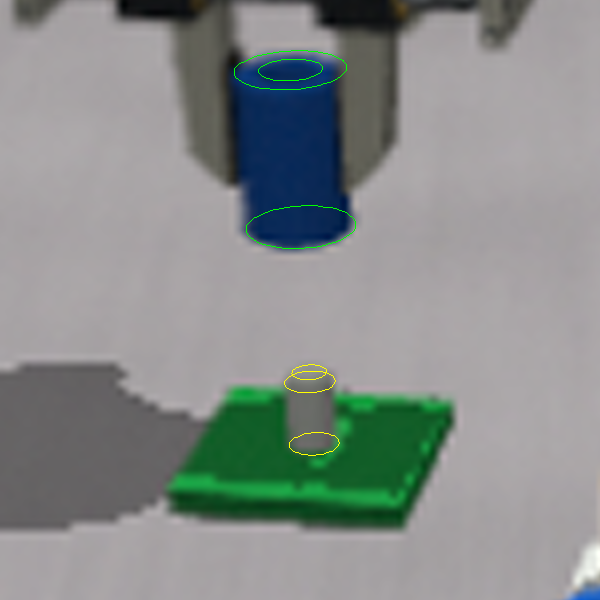

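View pics/top9.png

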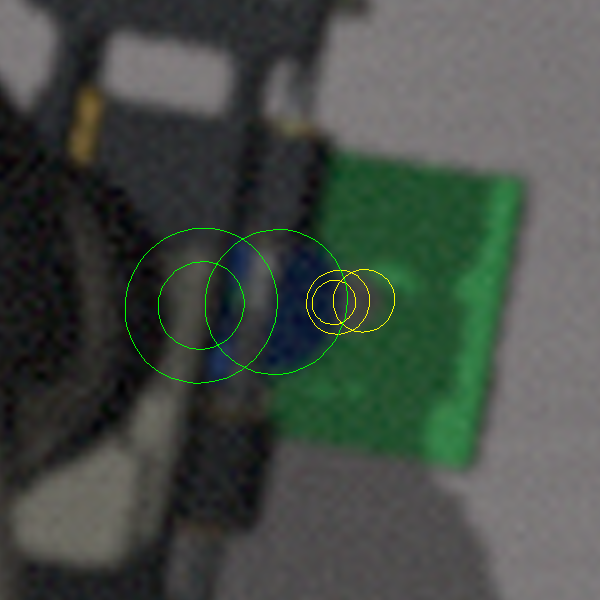

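Run:
```python
from h import *
from scipy.optimize import least_squares
c=pickle.load(open("side9.pkl","rb"));P=cloud(c);h=hsv(c)
c0=pickle.load(open("side0.pkl","rb"))
def fit(P,m,x,y,r):
    q=P[m];s=least_squares(lambda p:np.hypot(q[:,0]-p[0],q[:,1]-p[1])-r,[x,y],loss="soft_l1",f_scale=.5);return s.x.round(2),len(q)
m=(np.hypot(P[...,0]-443,P[...,1]-277)<30)&(P[...,2]>103)&(P[...,2]<158)&(h[...,0]>100)&(h[...,0]<130)&(h[...,1]>100)
print("adapter",fit(P,m,443,277,20),"lowz",P[m][:,2].min())
for cc in(c,c0):
    P=cloud(cc);m=(np.hypot(P[...,0]-443,P[...,1]-278)<14)&(P[...,2]>15)&(P[...,2]<38);print("post",fit(P,m,443,278,9.5))
```

```text
adapter (array([442.46, 276.34]), 245) lowz 103.23218957063915
post (array([441.78, 280.93]), 42)
post (array([441.99, 280.73]), 42)
```

```bash
python3 -m creep '[{"tx":0.7,"ty":0.43,"tz":-0.13,"wx":0,"wy":0,"wz":0,"gripper":1},{"tx":1.7,"ty":0.43,"tz":-0.13,"wx":0,"wy":0,"wz":0,"gripper":1},{"tx":2.7,"ty":0.43,"tz":-0.13,"wx":0,"wy":0,"wz":0,"gripper":1},{"tx":3.7,"ty":0.43,"tz":-0.13,"wx":0,"wy":0,"wz":0,"gripper":1},{"tx":4.5,"ty":0.43,"tz":-0.13,"wx":0,"wy":0,"wz":0,"gripper":1},{"tx":5,"ty":0.43,"tz":-0.13,"wx":0,"wy":0,"wz":0,"gripper":1},{"tx":5,"ty":0.43,"tz":-0.13,"wx":0,"wy":0,"wz":0,"gripper":1},{"tx":5,"ty":0.43,"tz":-0.13,"wx":0,"wy":0,"wz":0,"gripper":1}]'
python3 - <<'E'
from h import *
from plant import *
plan([442.2,280.8,71],-11.4)
c=capture("side");pickle.dump(c,open("side10.pkl","wb"));S=8
f=cv2.resize(c["frame"][:,:,::-1],None,fx=S,fy=S,interpolation=2)
o=get_obs()["tool_pos"];b=o[2]-36.2+17
for z,r in((42,6.5),(38,9.5),(12,9.5)): circ(c,f,S,442,280.8,z,r,(0,255,255))
for z,r in((b,20),(b+60,20),(b+60,11.3)): circ(c,f,S,o[0]-.8,o[1],z,r,(0,255,0))
q=[(442+45*(a*np.cos(t)-e*np.sin(t)),280.8+45*(a*np.sin(t)+e*np.cos(t)),12) for t in[np.radians(-11.2)] for a,e in((1,1),(1,-1),(-1,-1),(-1,1))]
cv2.polylines(f,[(proj(c,np.array(q))*S+3.5).astype(int).reshape(-1,1,2)],True,(0,0,255),1)
uv=(proj(c,[443,278,50])[0]*S).astype(int);x,y=max(uv[0]-300,0),max(uv[1]-300,0)
cv2.imwrite("pics/side10.png",f[y:y+600,x:x+600])
E
```

```text
time: 18.28
tool_pos: [443.1, 281.4, 70.8]
tcp_rot: [-2.411, 1.57, -2.608]
contact_force: [-0.3, 0.5, -0.9]
grip_width: 38.7
at [443.1 281.4  70.8] jaw deg -11.3 tilt [-1.    -0.    -0.001] q6 0.62 F [-0.3  0.5 -0.9] w 38.7 t 18.28
t cm [-0.02 -0.08 -0.08] w [ 0.002 -0.001  0.   ] | x col (tool axes in world): [-0. -0. -1.] [ 0.2   0.98 -0.  ] [ 0.98 -0.2  -0.  ]
```

View pics/side10.png

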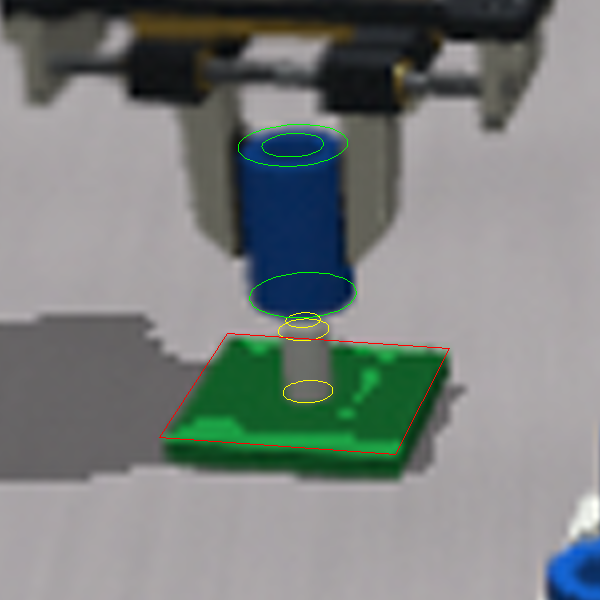

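```bash
python3 -m creep '[{"tx":0,"ty":-0.16,"tz":0.05,"wx":0,"wy":0,"wz":0,"gripper":1},{"tx":0.3,"ty":-0.16,"tz":0.05,"wx":0,"wy":0,"wz":0,"gripper":1},{"tx":0.6,"ty":-0.16,"tz":0.05,"wx":0,"wy":0,"wz":0,"gripper":1},{"tx":0.9,"ty":-0.16,"tz":0.05,"wx":0,"wy":0,"wz":0,"gripper":1},{"tx":1.2,"ty":-0.16,"tz":0.05,"wx":0,"wy":0,"wz":0,"gripper":1},{"tx":1.4,"ty":-0.16,"tz":0.05,"wx":0,"wy":0,"wz":0,"gripper":1},{"tx":1.4,"ty":-0.16,"tz":0.05,"wx":0,"wy":0,"wz":0,"gripper":1}]'
```

```text
time: 18.92
tool_pos: [443.1, 279.7, 56.6]
tcp_rot: [-2.465, 1.57, -2.662]
contact_force: [0.5, -0.5, -1.3]
grip_width: 38.6
```

```bash
python3 -m creep '[{"tx":0.3,"ty":0,"tz":0,"wx":0,"wy":0,"wz":0,"gripper":1},{"tx":0.6,"ty":0,"tz":0,"wx":0,"wy":0,"wz":0,"gripper":1},{"tx":0.8,"ty":0,"tz":0,"wx":0,"wy":0,"wz":0,"gripper":1},{"tx":0.8,"ty":0,"tz":0,"wx":0,"wy":0,"wz":0,"gripper":1}]'
```

```text
time: 19.25
tool_pos: [443.1, 279.7, 48.6]
tcp_rot: [-2.403, 1.57, -2.6]
contact_force: [-0.3, -0.3, -0.7]
grip_width: 38.6
```

```bash
python3 -m creep '[{"tx":0.3,"ty":0,"tz":0,"wx":0,"wy":0,"wz":0,"gripper":1},{"tx":0.6,"ty":0,"tz":0,"wx":0,"wy":0,"wz":0,"gripper":1},{"tx":0.9,"ty":0,"tz":0,"wx":0,"wy":0,"wz":0,"gripper":1},{"tx":1.2,"ty":0,"tz":0,"wx":0,"wy":0,"wz":0,"gripper":1},{"tx":1.5,"ty":0,"tz":0,"wx":0,"wy":0,"wz":0,"gripper":1},{"tx":1.5,"ty":0,"tz":0,"wx":0,"wy":0,"wz":0,"gripper":1}]'
```

```text
time: 19.75
tool_pos: [443.0, 279.6, 33.5]
tcp_rot: [-2.44, 1.57, -2.637]
contact_force: [-0.6, -0.4, -1.0]
grip_width: 38.9
```

```bash
python3 -m creep '[{"tx":0.1,"ty":0,"tz":0,"wx":0,"wy":0,"wz":0,"gripper":1},{"tx":0.2,"ty":0,"tz":0,"wx":0,"wy":0,"wz":0,"gripper":1},{"tx":0.25,"ty":0,"tz":0,"wx":0,"wy":0,"wz":0,"gripper":1},{"tx":0.25,"ty":0,"tz":0,"wx":0,"wy":0,"wz":0,"gripper":1}]'
```

```text
time: 20.08
tool_pos: [443.4, 279.8, 31.6]
tcp_rot: [-1.055, 1.571, -1.252]
contact_force: [-0.5, 0.0, -1.9]
grip_width: 38.6
```

```bash
python3 -m creep '[{"tx":0.08,"ty":0,"tz":0,"wx":0,"wy":0,"wz":0,"gripper":1},{"tx":0.15,"ty":0,"tz":0,"wx":0,"wy":0,"wz":0,"gripper":1},{"tx":0.15,"ty":0,"tz":0,"wx":0,"wy":0,"wz":0,"gripper":1}]'
```

```text
time: 20.33
tool_pos: [443.6, 279.9, 31.2]
tcp_rot: [0.498, 1.57, 0.301]
contact_force: [-2.8, -1.7, 8.1]
grip_width: 38.6
```

```bash
python3 -m creep '[{"tx":-0.1,"ty":0,"tz":0,"wx":0,"wy":0,"wz":0,"gripper":1},{"tx":-0.1,"ty":0,"tz":0,"wx":0,"wy":0,"wz":0,"gripper":0},{"tx":-0.1,"ty":0,"tz":0,"wx":0,"wy":0,"wz":0,"gripper":-0.3},{"tx":-0.1,"ty":0,"tz":0,"wx":0,"wy":0,"wz":0,"gripper":-0.7},{"tx":-0.1,"ty":0,"tz":0,"wx":0,"wy":0,"wz":0,"gripper":-0.7},{"tx":-0.1,"ty":0,"tz":0,"wx":0,"wy":0,"wz":0,"gripper":-0.7},{"tx":-0.1,"ty":0,"tz":0,"wx":0,"wy":0,"wz":0,"gripper":-0.7},{"tx":-0.1,"ty":0,"tz":0,"wx":0,"wy":0,"wz":0,"gripper":-0.7}]'
python3 -m creep '[{"tx":-1,"ty":0,"tz":0,"wx":0,"wy":0,"wz":0,"gripper":-0.7},{"tx":-3,"ty":0,"tz":0,"wx":0,"wy":0,"wz":0,"gripper":-0.7},{"tx":-6,"ty":0,"tz":0,"wx":0,"wy":0,"wz":0,"gripper":-0.7},{"tx":-9,"ty":0,"tz":0,"wx":0,"wy":0,"wz":0,"gripper":-0.7},{"tx":-12,"ty":0,"tz":0,"wx":0,"wy":0,"wz":0,"gripper":-0.7},{"tx":-15,"ty":0,"tz":0,"wx":0,"wy":0,"wz":0,"gripper":-0.7},{"tx":-15,"ty":0,"tz":0,"wx":0,"wy":0,"wz":0,"gripper":-0.7}]'
python3 - <<'E'
from h import *
from plant import *
from scipy.optimize import least_squares
c=capture("side");pickle.dump(c,open("side11.pkl","wb"))
cv2.imwrite("pics/s11.png",cv2.resize(c["frame"][:,:,::-1],(768,576)))
cv2.imwrite("pics/s11b.png",cv2.resize(c["frame"][100:220,170:290,::-1],(600,600),interpolation=2))
P=cloud(c);h=hsv(c)
for x,y in((571.5,117),(553.8,29),(442.5,279)):
    m=(np.hypot(P[...,0]-x,P[...,1]-y)<26)&(P[...,2]>28)&(P[...,2]<90)&(P[...,1]<y)&(h[...,1]>100)&(h[...,0]>100)
    q=P[m]; s=least_squares(lambda p:np.hypot(q[:,0]-p[0],q[:,1]-p[1])-20,[x,y],loss="soft_l1",f_scale=.5)
    print(s.x.round(1),len(q),"top z",np.percentile(q[:,2],98).round(1))
E
```

```text
time: 21.0
tool_pos: [443.4, 279.8, 31.1]
tcp_rot: [-1.674, 1.571, -1.871]
contact_force: [0.3, 1.2, 0.2]
grip_width: 77.2
time: 21.58
tool_pos: [446.1, 281.1, 188.0]
tcp_rot: [0.609, 1.559, 0.413]
contact_force: [1.3, 0.5, 0.3]
grip_width: 78.1
[571.6 117.7] 207 top z 76.7
[554.2  29.4] 272 top z 77.2
[442.7 279.7] 180 top z 72.2
```

View pics/s11.png

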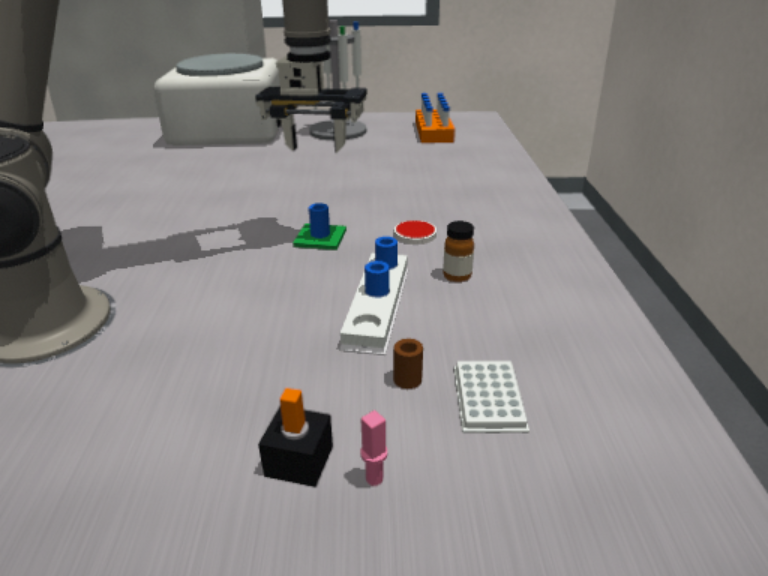

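View pics/s11b.png

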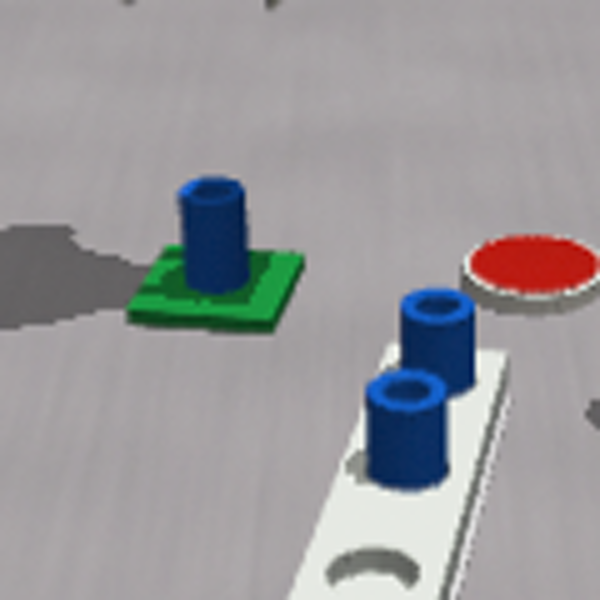

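The good adapter stands on the carrier with its rim at 72 mm (12 + 60). I make one last check on the gauge, then hand in.

```bash
python3 -m creep '[{"tx":0,"ty":0,"tz":0,"wx":0,"wy":0,"wz":0,"gripper":-0.7},{"tx":0,"ty":0,"tz":0,"wx":0,"wy":0,"wz":0,"gripper":-0.7},{"tx":0,"ty":0,"tz":0,"wx":0,"wy":0,"wz":0,"gripper":-0.7}]'
python3 - <<'E'
from h import *
from plant import *
ok=[]
for n in("side0.pkl","side11.pkl"):
    c=pickle.load(open(n,"rb"));P=cloud(c);h=hsv(c)
    m=(h[...,0]<20)&(h[...,1]>150)&(P[...,2]>60)&(np.abs(P[...,0]-455)<40)&(np.abs(P[...,1]+302)<40)
    q=P[m];print(n,len(q),np.percentile(q[:,2],97).round(1),q.mean(0).round(1));ok.append(np.percentile(q[:,2],97))
if abs(ok[0]-ok[1])<3: print(close_job())
E
```

```text
time: 21.88
tool_pos: [442.7, 279.5, 180.0]
tcp_rot: [-2.503, 1.568, -2.7]
contact_force: [0.6, 0.1, -0.7]
grip_width: 77.9
side0.pkl 383 111.1 [ 455.2 -307.4   91.2]
side11.pkl 388 111.2 [ 455.3 -309.5   91.3]
the job is handed in; nothing more can be done
None
```

The job is handed in at about 22 s of the 72 s. The good adapter is on the carrier and the gauge is back in its stand, by my last measurements; the hand-in reported no verdict.

- **Finding the good adapter:** Its bore looked wider from above, so I gauged the one nearest the stand, near (536, -59), first. The gauge slid in with no resistance until its collar rested on the rim at about 6–8 N. I did not gauge the other two; by the description, only one is full bore.
- **Gauge:** It is seated back in the stand. The handle top measured 111.2 mm, against 111.1 mm at the start. The mean of the visible handle points read 2 mm different in y, within the hole's play.
- **Adapter on the carrier:** It went over the post freely and met the base at about 8–10 N. Its rim measured 72.2 mm, against 72 mm expected.
- **Other two adapters:** They are still standing in their nests, within 0.3 mm of their starting positions.
- **Bystanders:** The bottle, dish, well plate and look-alikes appear unmoved in the last picture; I did not measure them.

**Disagreements:**
- The two cameras differed by about 3 mm in y. I settled that against the gripped gauge and by feel.
- Estimates of the post's y ranged from 278 to 281 mm. The placed adapter measured 279.7 mm.
- The gripper read 38.6 mm on the 40 mm tube.

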